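# Load the rework tray for a balance-board swap

### The job

Load the grey kit tray for the next pack rework: lay the good battery pack, the thin one without a red dot, flat in the orange nest, and the blue balance board flat on top of it, lengthwise between the nest's posts. Stand the solder reel in the large cup and the flux tin in the small cup, flat on the floor of each, and lay the brush across both notches of its rest with its middle over the middle of the rest. Set everything down rather than letting it fall, and leave the red-dot pack and the black tape where they are.

Things in the scene. Friction and masses are not known exactly. Their poses are not given: they have to be found in the camera images.
- pack: the good battery pack lying label up beside the tray: black and grey, 83 long x 30 wide x 19 mm high, no red dot. Origin: centre of its underside; x along its length, z up. Pinch it across its 30 mm width at the middle. About 0.13 kg.
- board: balance board in a bright blue shrink sleeve, lying flat: the sleeve is 76 long x 34 wide x 8 mm high; light and black connectors stick out of its two ends (100 mm over all). Origin: centre of the sleeve's underside; x along its length, z up. Pinch it across its 34 mm width.
- brush: antistatic brush lying flat: pale wooden handle 14 mm wide and 8 mm thick with a short dark head, 141 mm over all. Origin: underside, halfway along the brush, on the handle, which runs from 40 mm on the head side to 70 mm on the other; x along its length, z up. Pinch it across the handle at the origin.
- reel: white solder reel standing on its flange, 60 mm in diameter, 36 mm high, solid to the fingers. Origin: centre of its underside, z up. Pinch it across its diameter, near the top. About 0.24 kg.
- tin: flux tin: round, silver side and black lid with a small yellow label, 46 mm in diameter, 34 mm high. Origin: centre of its underside, z up. Pinch it across its diameter, near the top.
- nest: orange nest fixed in a flat grey metal tray (rim 10 mm high): base 116 x 64 x 4 mm; four posts in two rows, inner faces 44 mm apart, bevelled heads opening to 55 mm, top 36 mm above the underside, 48 mm gap in each row for the fingers; end stops 96 mm apart, 16 mm high. Pack on the base, board on the pack, both between the posts. Origin: centre of the underside, x along its length, z up.
- reel_cup: the larger of two round orange cups in the same tray, for the solder reel: flat round floor 71 mm in diameter and 4 mm above the cup's underside, low rim that flares from 71 to about 79 mm and ends 12 mm above the underside. Origin: centre of the underside, z up.
- tin_cup: the smaller round orange cup in the same tray, for the flux tin: flat round floor 56 mm in diameter and 4 mm above the cup's underside, low rim that flares from 56 to about 64 mm and ends 12 mm above the underside. Origin: centre of the underside, z up.
- brush_rest: orange brush rest in the same tray: base 100 x 44 x 4 mm, two cross bars 60 mm apart, each with a notch at the middle about 25 mm wide, its floor 14 mm and its horns 24 mm above the underside; 52 mm free between the bars for the fingers. The brush lies in both notches, origin over origin. Origin: centre of the underside, x along the brush's direction, z up.
- reject: bystander: a rejected battery pack with an 18 mm red dot stuck on top near one end, like the good one but bulkier (88 x 37 x 30 mm). Origin: centre of its underside. Stays where it is. (Another bulky pack and another tin, far left by the parts organiser, are scenery.)
- tape: bystander: roll of black tape, 67 mm in diameter, 18 mm high, lying behind the tray. Origin: centre of its underside. Stays where it is. (Farther back on the left stands a crate of upright packs, their bodies about 100 mm high: carry things past in front of it, or with the fingertips 140 mm or more above the bench.)

How it is judged:
By the outcome, as a careful person would: the job done as asked, in the order asked, and still so for the second after the job is handed in, with the robot touching nothing.
It also fails if it takes over 109 s, if anything falls off the work surface, if the arm or the gripper's body presses on something with over 40 N, if the wrist force passes 120 N, or if a joint passes its speed limit or range.

### The arm

A 7-joint arm with a two-finger parallel gripper is mounted at the origin on a cart in front of the work surface, level with it; the furniture and walls round the work are solid. World frame = base frame: x ahead of the robot, y to its left, z up, the work surface at z = 0. Lengths are in m, angles in rad, forces in N, time in s.
With the tool pointing down it reaches from about 0.35 to 0.9 m from the base axis. Payload 8.1 kg.
Tool frame: the origin (TCP) lies at the very end of the fingers, on their centre line; the grasp point (between the pads) lies 19 mm behind it; z points along the fingers, y is the line along which they close (so a half turn about z gives the same grasp; the last joint's range is limited). The gripper opens to 92 mm and grips with 3 to 60 N. Pads are 19 mm wide; open, the fingers measure 130 mm over their backs; the gripper's body (75 mm by 190 mm) begins 47 mm behind the grasp point.
Start: joints at [1.092, 0.434, 0.025, 1.573, -0.012, 1.134, -0.075], TCP at [0.229, -0.581, 0.227] pointing down, gripper open.
Joint ranges: [-2.62, 2.62], [-0.44, 2.09], [-1.27, 1.32], [0.08, 2.57], [-1.32, 4.46], [0.12, 2], [-2.74, 2.74]. Speed limits (rad/s): [2.22, 2.22, 3.01, 3.01, 3.14, 3.14, 3.14].

### API

Orientations are given as a rotation vector (axis times angle).
In Python, from cell import arm gives the robot as it stands.
- The arm moves only by the shell command python3 -m pendant 'ROWS' [FORCE]. ROWS is a JSON object of lists of equal length, an entry for each row: "slide": the shift along the tool's x, y, z in units of 0.3 m (1.0 is 0.3 m), a list of three; "dr": the turn, a rotation vector about the tool's x, y, z in units of 0.12 rad (1.0 is 0.12 rad), a list of three; "claw": the opening, from 0 (shut) to 1 (fully open). In form: {"slide": [[tx, ty, tz], ...], "dr": [[ax, ay, az], ...], "claw": [claw, ...]}. A call has 1 to 10 rows; each row shifts and turns the commanded pose from where the row before left it, along the tool's axes as they then stand; what a row does not reach is not made up. A row lasts 1/10 s, in which the tool goes at most 50 mm and 8.59 degrees, less where a joint would pass 70% of its speed; a pose out of reach is approached as far as the arm can. A call with a number of a shift or a turn outside -1 to 1 is refused whole. A call with a gripper value outside its range is refused whole. The fingers move at their own pace and stop on an object; FORCE is the grip in N (left out, the last holds). Time passes only in rows, so rows that do not move let the fingers close. It gives the time, the measured TCP pose, the force, the opening and the grip force at its end, in the units of the state.
- arm.observe(): the state, without advancing time (a new reading comes with each control period).
- arm.get_image(name): name is "scene" or "top" or "wrist"; returns the picture (384x512x3 uint8, red, green, blue); there is no depth.
- arm.calibration(name): a dict with "K" (3x3 intrinsics, pixels), "xyz" and "orientation" of the camera in the world. Camera axes: x right, y up, looking along -z (the intrinsics and any distortion apply to the point x, -y, -z); pixel columns grow to the right and rows downward; lengths in m; the calibration is good to about 2 mm. A picture is of the moment at which its call begins: read the wrist's pose just before it. calibration takes no time and is no camera call; for the wrist camera it gives the pose at the moment of the call.
- arm.sign_off(): hands the job in; it is judged then, once.
The state is a dict: "clock": time; "joints": joint angles; "dq": joint speeds; "joint_efforts": joint torques, N m; "position": TCP position; "ee_rot": TCP orientation; "force": force on the tool from outside, world axes, zero at the start; "ft_torque": the same for the moment, N m; "width": opening from 0.0 (shut) to 1.0 (fully open); "gripper_force": force on a finger pad.
Only numpy, scipy, OpenCV 4.12 (cv2) and the standard library are available. Lean on these libraries where they do the work, as an engineer would, in place of code of your own. Each camera call takes 0.05 s, during which the arm holds its last target. There are 200 camera calls.

## Working session

There is one attempt and no reset: what is moved stays moved. The work goes in short steps, Python scripts to look and compute and a shell command to move; the robot and the scene stay as the last step left them, time stands still between calls to the robot, and variables do not carry over. Pictures are saved under pics/ and viewed, at most 16 in all, crops included, and the job is handed in when it is done.

```bash
ls; mkdir -p pics; python3 - <<'E'
from cell import arm
import cv2,numpy as np
np.set_printoptions(precision=4,suppress=True)
print(arm.observe())
for n in("top","scene"):
    im=arm.get_image(n);cv2.imwrite(f"pics/{n}0.png",im[:,:,::-1])
    cv2.imwrite(f"pics/{n}0b.png",cv2.resize(im[:,:,::-1],(800,600),interpolation=cv2.INTER_CUBIC))
    print(n,arm.calibration(n))
print(arm.calibration("wrist"))
E
```

```text
pics
{'clock': 0.0, 'joints': array([ 1.0924,  0.4352,  0.025 ,  1.5741, -0.0116,  1.134 , -0.0751]), 'dq': array([-0.0006, -0.0015, -0.0028, -0.001 , -0.    , -0.0004,  0.    ]), 'joint_efforts': array([ -0.0001, -66.7853,   0.9852, -31.4461,  -0.0605,   0.0427,
         0.0002]), 'position': array([ 0.2292, -0.5809,  0.2259]), 'ee_rot': array([-3.0848, -0.5865,  0.0007]), 'force': array([-0.2005,  0.4182, -0.6373]), 'ft_torque': array([-0.0096, -0.0337, -0.0223]), 'gripper_force': 0.0, 'width': 0.9998115404098618}
top {'K': array([[372.2351,   0.    , 252.0706],
       [  0.    , 372.2351, 194.1529],
       [  0.    ,   0.    ,   1.    ]]), 'xyz': array([0.3521, 0.0019, 1.1651]), 'orientation': array([ 0.1349, -0.1546, -1.5865])}
scene {'K': array([[364.715 ,   0.    , 259.4047],
       [  0.    , 364.715 , 188.256 ],
       [  0.    ,   0.    ,   1.    ]]), 'xyz': array([-0.0566,  0.9612,  0.5624]), 'orientation': array([ 0.4016, -1.417 , -2.1794])}
{'K': array([[303.8815,   0.    , 258.0236],
       [  0.    , 303.8815, 188.1722],
       [  0.    ,   0.    ,   1.    ]]), 'xyz': array([ 0.2924, -0.5562,  0.3844]), 'orientation': array([-0.2253,  0.1536, -1.1877])}
```

View pics/top0b.png

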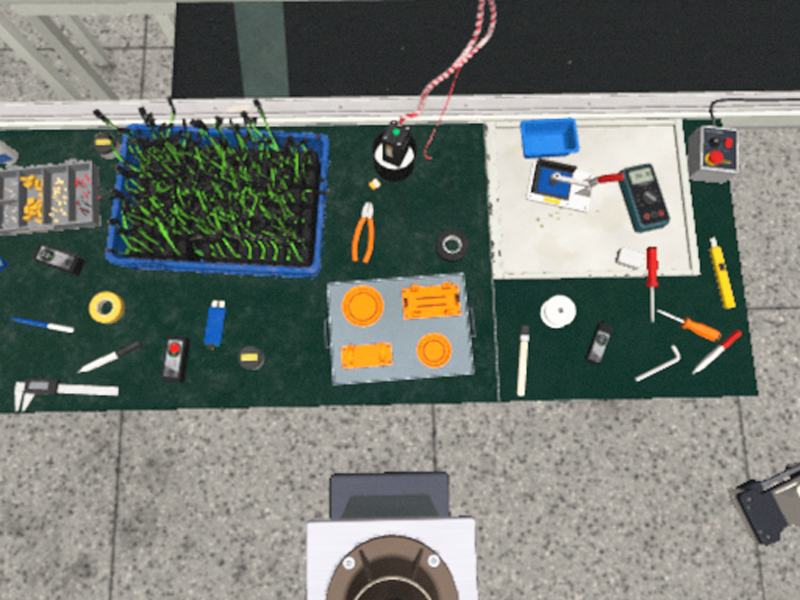

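View pics/scene0b.png

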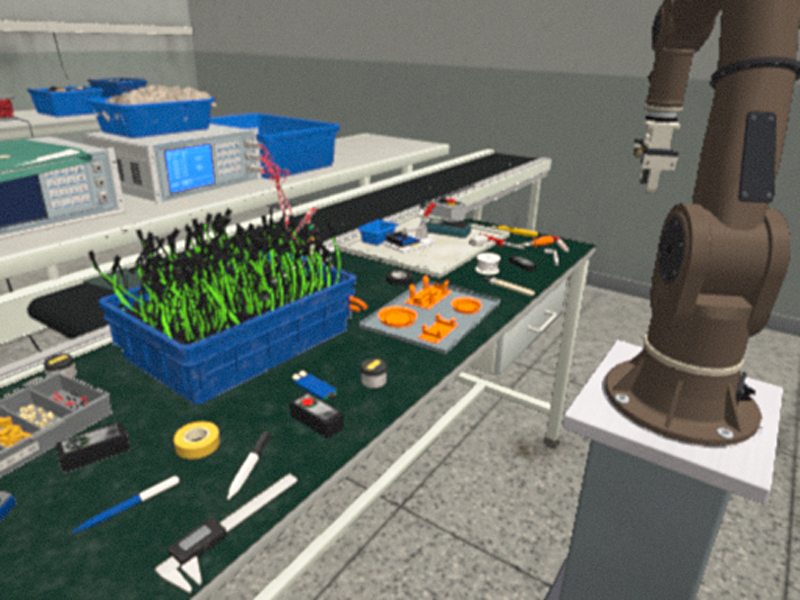

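The top view (800x600 scale) shows the tray at (400,328), with the nest at (431,300), reel cup (362,306), tin cup (434,350) and brush rest (367,355). On the right are the reel (558,311), brush (522,360) and good pack (600,341). On the left are the board (215,323), tin (251,358) and reject (174,358), with the tape at (452,245).

```bash
cat > h.py <<'E'
from cell import arm
import cv2,numpy as np
from scipy.spatial.transform import Rotation as R
np.set_printoptions(precision=4,suppress=True)
def unproj(c,uv,z):
    uv=np.atleast_2d(np.asarray(uv,float))
    d=np.c_[uv,np.ones(len(uv))]@np.linalg.inv(c["K"]).T*[1,-1,-1]
    d=R.from_rotvec(c["orientation"]).apply(d)
    return c["xyz"]+d*((np.broadcast_to(z,len(uv))-c["xyz"][2])/d[:,2])[:,None]
def proj(c,p):
    q=R.from_rotvec(c["orientation"]).inv().apply(np.atleast_2d(p)-c["xyz"])*[1,-1,-1]
    q=q@c["K"].T; return q[:,:2]/q[:,2:]
def snap(n,f):
    c=arm.calibration(n); im=arm.get_image(n)[:,:,::-1].copy()
    cv2.imwrite(f"pics/{f}.png",im); cv2.imwrite(f"pics/{f}b.png",cv2.resize(im,(800,600),interpolation=cv2.INTER_CUBIC))
    np.savez(f"pics/{f}.npz",**c); return c,im
def load(f): return dict(np.load(f"pics/{f}.npz")),cv2.imread(f"pics/{f}.png")
def blobs(c,im,lo,hi,z,amin=30):
    "HSV blobs: pixel centroid, world rect centre, sides (mm), long-axis angle (deg)"
    m=cv2.inRange(cv2.cvtColor(im,cv2.COLOR_BGR2HSV),lo,hi)
    for k in cv2.findContours(m,cv2.RETR_EXTERNAL,cv2.CHAIN_APPROX_NONE)[0]:
        if cv2.contourArea(k)<amin: continue
        w=unproj(c,k[:,0],z)[:,:2]; r=cv2.minAreaRect((w*1000).astype(np.float32))
        b=cv2.boxPoints(r); e=max(b[1]-b[0],b[2]-b[1],key=np.linalg.norm)
        print(k[:,0].mean(0).round(),"xy",np.array(r[0])/1000,"sides",np.round(sorted(r[1]),1),"ang %.1f"%(np.degrees(np.arctan2(e[1],e[0]))%180))
def go(x,y,z,yaw):
    "shift in world & tool axes to a tool-down pose whose closing line (tool y) has angle yaw deg"
    s=arm.observe(); r=R.from_rotvec(s["ee_rot"]); m=r.as_matrix()
    t=m.T@(np.array([x,y,z])-s["position"])
    best=None
    for k in(0,180):
        a=np.radians(yaw+k); Y=np.array([np.cos(a),np.sin(a),0]);Z=np.array([0,0,-1.])
        T=R.from_matrix(np.c_[np.cross(Y,Z),Y,Z]); d=(r.inv()*T).as_rotvec()
        if best is None or np.linalg.norm(d)<np.linalg.norm(best): best=d
    print("pos",s["position"],"yaw %.1f"%np.degrees(np.arctan2(m[1,1],m[0,1])),"j",s["joints"],"t %.1f w %.3f gf %.1f F"%(s["clock"],s["width"],s["gripper_force"]),s["force"])
    print("slide total (units, current tool axes)",t/.3,"dr total",best/.12, "yaw7 after",s["joints"][6]+best[2])
E
python3 - <<'E'
from h import *
c=arm.calibration("top"); im=cv2.imread("pics/top0.png"); k=1/1.5625
for n,uv,z in[("reel",(558,311),.036),("brush",(522,360),.008),("pack",(600,341),.019),("nest",(431,300),.02),("rcup",(362,306),.012),("tcup",(434,350),.012),("rest",(367,355),.02),("board",(215,323),.008),("tin",(251,358),.034),("reject",(174,358),.03),("tape",(452,245),.018)]:
    print(n,unproj(c,np.array(uv)*k,z)[0])
print("orange");blobs(c,im,(5,150,120),(22,255,255),.02)
print("blue");blobs(c,im,(100,130,100),(120,255,255),.008,60)
go(.5,-.3,.3,0)
E
```

```text
reel [ 0.5401 -0.3385  0.036 ]
brush [ 0.4473 -0.2678  0.008 ]
pack [ 0.4809 -0.4229  0.019 ]
nest [ 0.5702 -0.0894  0.02  ]
rcup [0.5621 0.0494 0.012 ]
tcup [ 0.4704 -0.0927  0.012 ]
rest [0.4624 0.0403 0.02  ]
board [0.534  0.3444 0.008 ]
tin [0.4599 0.2647 0.034 ]
reject [0.4633 0.4149 0.03  ]
tape [ 0.6843 -0.1364  0.018 ]
orange
[234. 227.] xy [0.4635 0.0421] sides [44.  96.7] ang 93.6
[277. 224.] xy [ 0.4698 -0.0913] sides [61.9 65. ] ang 88.8
[449. 211.] xy [ 0.5    -0.6278] sides [25.7 75.8] ang 64.6
[232. 195.] xy [0.562  0.0496] sides [78.2 79.5] ang 179.0
[275. 192.] xy [ 0.5712 -0.0882] sides [ 67.5 112.8] ang 93.3
[236. 154.] xy [0.6964 0.0335] sides [17.3 93.6] ang 172.7
[228. 153.] xy [0.7021 0.0588] sides [17.2 92. ] ang 168.0
[ 21. 134.] xy [0.7778 0.7231] sides [34.8 44.3] ang 5.1
[ 20. 116.] xy [0.8369 0.7297] sides [26.6 48.9] ang 74.5
blue
[137. 208.] xy [0.5298 0.3464] sides [35.7 74.2] ang 173.4
[152. 165.] xy [0.6645 0.3289] sides [167.6 465.5] ang 105.0
[353. 117.] xy [ 0.8219 -0.3577] sides [53.6 66.2] ang 75.7
[198.  96.] xy [0.9012 0.1509] sides [ 83.4 171.9] ang 37.0
[351.  88.] xy [ 0.9233 -0.3555] sides [ 85.1 118.6] ang 93.1
pos [ 0.2291 -0.581   0.226 ] yaw -68.5 j [ 1.0924  0.4351  0.025   1.574  -0.0116  1.134  -0.0751] t 0.1 w 1.004 gf 0.0 F [-0.475  -0.1352 -0.8394]
slide total (units, current tool axes) [ 1.1835 -0.5404 -0.246 ] dr total [-0.0109 -0.0057 -9.959 ] yaw7 after -1.270161475074965
```

```bash
python3 -m pendant '{"slide":[[0,0,-0.02],[0,0,-0.02],[0,0,-0.02],[0,0,-0.02],[0,0,-0.02],[0,0,-0.02],[0,0,-0.02],[0,0,-0.02],[0,0,-0.02],[0,0,-0.02]],"dr":[[0,0,-1],[0,0,-1],[0,0,-1],[0,0,-1],[0,0,-1],[0,0,-1],[0,0,-1],[0,0,-1],[0,0,-1],[0,0,-1]],"claw":[1,1,1,1,1,1,1,1,1,1]}' 20
python3 -c "
from h import *
go(.47,-.38,.3,0)"
```

```text
clock: 1.1
position: [0.2292, -0.5812, 0.2865]
ee_rot: [-2.21, -2.232, -0.0]
force: [0.3, 0.5, 0.2]
width: 1.002
gripper_force: 0.0
pos [ 0.2292 -0.5812  0.2865] yaw 0.6 j [ 1.2658  0.4107 -0.2302  1.4674  0.0954  1.2754  1.0361] t 1.1 w 1.002 gf 0.0 F [0.2969 0.5088 0.1838]
slide total (units, current tool axes) [ 0.6627  0.8093 -0.0448] dr total [-0.0038 -0.0068  0.0818] yaw7 after 1.0458684927212964
```

```bash
python3 -m pendant '{"slide":[[0.05,0.06,0],[0.09,0.1,0],[0.09,0.12,-0.01],[0.09,0.12,-0.01],[0.09,0.12,-0.01],[0.09,0.12,-0.01],[0.09,0.1,0],[0.07,0.07,0],[0,0,0]],"dr":[[0,0,0],[0,0,0],[0,0,0],[0,0,0],[0,0,0],[0,0,0],[0,0,0],[0,0,0],[0,0,0]],"claw":[1,1,1,1,1,1,1,1,1]}'
python3 -c "
from h import *
c,im=snap('wrist','w1')
go(.47,-.38,.3,0)"
```

```text
clock: 2.0
position: [0.4752, -0.3771, 0.2984]
ee_rot: [-2.207, -2.235, -0.005]
force: [-0.2, 0.2, -0.3]
width: 1.001
gripper_force: 0.0
pos [ 0.473  -0.3798  0.2983] yaw 0.5 j [ 0.821   0.384  -0.3333  1.4885  0.1268  1.2911  0.4847] t 2.0 w 1.002 gf 0.0 F [-0.4275 -0.9826 -0.2698]
slide total (units, current tool axes) [-0.0005 -0.01   -0.0055] dr total [-0.0003 -0.0101  0.0796] yaw7 after 0.4942969927349464
```

View pics/w1b.png

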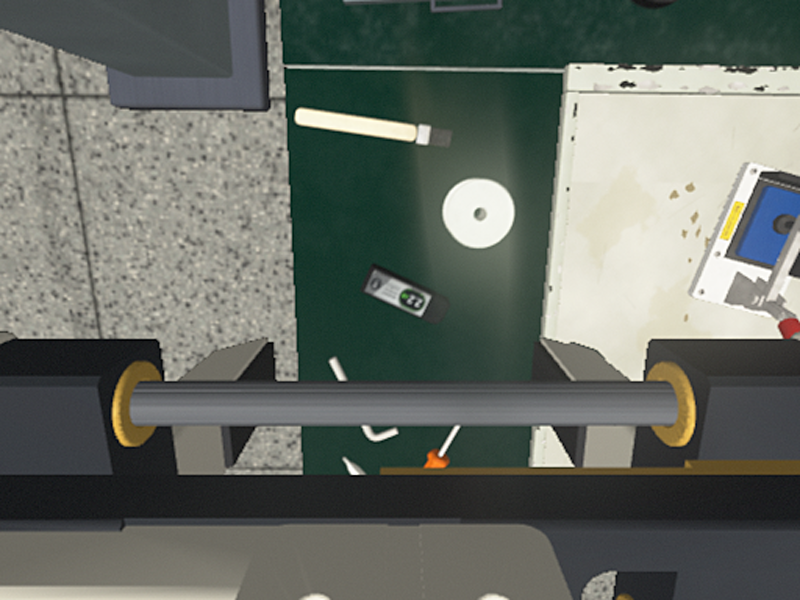

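Wrist view, with up = +y and right = +x at 800x600 scale: brush from (295,117) to (451,138), reel at (479,213), and good pack at (405,294) tilted about 25° with no red dot.

```bash
python3 - <<'E'
from h import *
c,im=load("w1")
print("white (reel/brush)");blobs(c,im[:,:,:],(0,0,150),(40,130,255),.036,300)
print("same at z=.008");blobs(c,im,(0,0,150),(40,130,255),.008,300)
# pack: non-green pixels in ROI
roi=np.zeros(im.shape[:2],np.uint8); roi[160:215,225:295]=255
b,g,r=[im[:,:,i].astype(int) for i in range(3)]
m=((g-r<12)).astype(np.uint8)*255&roi
m=cv2.morphologyEx(m,cv2.MORPH_OPEN,np.ones((3,3)))
cv2.imwrite("pics/pk.png",cv2.resize(np.hstack([im[155:220,220:300],cv2.cvtColor(m,cv2.COLOR_GRAY2BGR)[155:220,220:300]]),None,fx=5,fy=5,interpolation=cv2.INTER_NEAREST))
k=max(cv2.findContours(m,0,1)[0],key=cv2.contourArea)
w=unproj(c,k[:,0],.019)[:,:2]*1000
rr=cv2.minAreaRect(w.astype(np.float32));print("pack",rr,cv2.boxPoints(rr))
E
```

```text
white (reel/brush)
[ 75. 379.] xy [ 0.1678 -0.7602] sides [ 16.9 260.1] ang 0.7
[389. 286.] xy [ 0.6834 -0.5738] sides [44.  46.2] ang 0.7
[176. 285.] xy [ 0.3438 -0.578 ] sides [44.  61.8] ang 0.7
[351. 288.] xy [ 0.6282 -0.5737] sides [44.4 45.7] ang 90.7
[306. 136.] xy [ 0.5407 -0.3442] sides [59.6 62.1] ang 137.3
[233.  80.] xy [ 0.4397 -0.2737] sides [ 15.4 112.9] ang 173.2
[ 28. 146.] xy [ 0.1594 -0.3693] sides [ 81.2 206.2] ang 78.7
[120. 156.] xy [ 0.2852 -0.3817] sides [180.7 250.7] ang 90.1
[447. 132.] xy [ 0.7248 -0.3622] sides [239.1 278.3] ang 90.1
[18. 37.] xy [ 0.1683 -0.2296] sides [39.8 44. ] ang 168.7
same at z=.008
[ 75. 379.] xy [ 0.1475 -0.7902] sides [ 18.  277.4] ang 0.7
[389. 286.] xy [ 0.6973 -0.5914] sides [47.  49.3] ang 0.7
[176. 285.] xy [ 0.3351 -0.5959] sides [46.9 65.9] ang 0.7
[351. 288.] xy [ 0.6384 -0.5912] sides [47.4 48.8] ang 90.7
[306. 136.] xy [ 0.5452 -0.3465] sides [63.6 66.3] ang 137.3
[233.  80.] xy [ 0.4374 -0.2713] sides [ 16.4 120.4] ang 173.2
[ 28. 146.] xy [ 0.1385 -0.3733] sides [ 86.7 219.9] ang 78.7
[120. 156.] xy [ 0.2726 -0.3865] sides [192.7 267.4] ang 90.1
[447. 132.] xy [ 0.7415 -0.3657] sides [255.  296.8] ang 90.1
[18. 37.] xy [ 0.148  -0.2242] sides [42.5 46.9] ang 168.7
pack ((478.5245056152344, -424.0098571777344), (30.046594619750977, 84.39839935302734), 65.79564666748047) [[ 433.8757 -420.4111]
 [ 510.8545 -455.0138]
 [ 523.1733 -427.6086]
 [ 446.1945 -393.0059]]
```

View pics/pk.png

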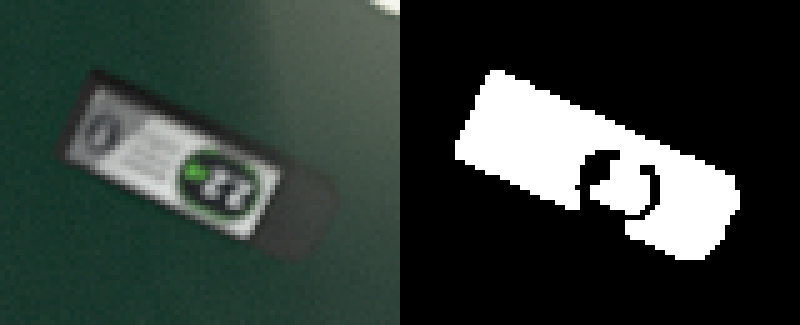

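```bash
python3 -m pendant '{"slide":[[-0.05,0.01,0],[-0.1,0.01,0.04],[0,0,0.08],[0,0,0.08],[0,0,0.08],[0,0,0.08],[0,0,0.08],[0,0,0.08],[0,0,0.08],[0,0,0.04]],"dr":[[0,0,-0.95],[0,0,-0.95],[0,0,-0.95],[0,0,-0.95],[0,0,-0.95],[0,0,-0.95],[0,0,-0.95],[0,0,-0.95],[0,0,-0.95],[0,0,-0.95]],"claw":[1,1,1,1,1,1,1,1,1,1]}'
python3 -c "
from h import *
snap('wrist','w2')
go(.4785,-.424,.005,65.8)"
```

```text
clock: 3.05
position: [0.4782, -0.4276, 0.104]
ee_rot: [-0.659, -3.068, -0.001]
force: [-0.2, -1.0, -0.1]
width: 0.999
gripper_force: 0.0
pos [ 0.4776 -0.4274  0.1026] yaw 66.1 j [ 0.9901  0.6433 -0.5328  1.6278  0.3766  0.9801  1.4849] t 3.1 w 0.998 gf 0.0 F [-1.3931 -0.08   -1.392 ]
slide total (units, current tool axes) [-0.      0.0118  0.3255] dr total [-0.0005 -0.0461  0.0479] yaw7 after 1.4907006888921472
```

View pics/w2.png

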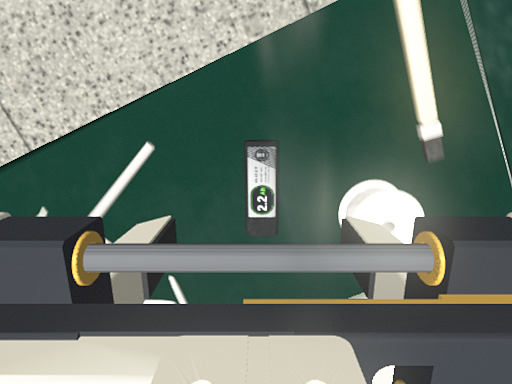

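The pack runs from (262,140) to (262,236), lined up with the fingers. The right finger would come close to the reel at (385,215), so I will narrow the opening first. I'll check the pack position from this closer picture.

```bash
python3 - <<'E'
from h import *
c,im=load("w2")
b,g,r=[im[:,:,i].astype(int) for i in range(3)]
m=(g-r<10).astype(np.uint8)*255; m[:,:225]=0;m[:,305:]=0;m[:125]=0;m[242:]=0
m=cv2.morphologyEx(m,cv2.MORPH_OPEN,np.ones((3,3)))
k=max(cv2.findContours(m,0,1)[0],key=cv2.contourArea)
rr=cv2.minAreaRect((unproj(c,k[:,0],.019)[:,:2]*1000).astype(np.float32));print("pack",rr)
E
```

```text
pack ((476.7066650390625, -424.04705810546875), (27.415372848510742, 82.3853759765625), 66.35919189453125)
```

```bash
python3 -m pendant '{"slide":[[0,0.004,0.05],[0,0.004,0.05],[0,0.004,0.05],[0,0,0.05],[0,0,0.05],[0,0,0.035],[0,0,0]],"dr":[[0,0,0],[0,0,0],[0,0,0],[0,0,0],[0,0,0],[0,0,0],[0,0,0]],"claw":[0.55,0.55,0.55,0.55,0.55,0.55,0.55]}'
python3 -c "
from h import *
go(.4785,-.424,.005,65.8)"
```

```text
clock: 3.8
position: [0.4815, -0.4227, 0.0193]
ee_rot: [-0.663, -3.068, -0.002]
force: [-0.6, 0.1, -0.1]
width: 0.551
gripper_force: 0.0
pos [ 0.4815 -0.4227  0.0193] yaw 65.6 j [ 0.9516  0.7374 -0.4863  1.6895  0.4404  0.8285  1.4142] t 3.8 w 0.551 gf 0.0 F [-0.5718  0.1487 -0.1003]
slide total (units, current tool axes) [ 0.0074 -0.008   0.0476] dr total [ 0.0043 -0.0227 -0.0291] yaw7 after 1.4107434920445954
```

```bash
python3 -m pendant '{"slide":[[0.005,-0.01,0.02],[0.004,0,0.027],[0,0,0],[0,0,0],[0,0,0],[0,0,0],[0,0,0]],"dr":[[0,0,0],[0,0,0],[0,0,0],[0,0,0],[0,0,0],[0,0,0],[0,0,0]],"claw":[0.55,0.55,0.55,0.2,0.2,0.2,0.2]}' 25
python3 -m pendant '{"slide":[[0,0,0],[0,0,-0.04],[0,0,-0.08],[0,0,-0.1],[0,0,-0.1],[0,0,-0.05],[0,0,0]],"dr":[[0,0,0],[0,0,0],[0,0,0],[0,0,0],[0,0,0],[0,0,0],[0,0,0]],"claw":[0.2,0.2,0.2,0.2,0.2,0.2,0.2]}'
python3 -c "
from h import *
snap('wrist','w3')
go(.571,-.088,.12,3.3)"
```

```text
clock: 4.5
position: [0.479, -0.4251, 0.0075]
ee_rot: [0.664, 3.07, -0.0]
force: [0.5, 0.7, 1.5]
width: 0.311
gripper_force: 25.0
clock: 5.2
position: [0.48, -0.4257, 0.1207]
ee_rot: [0.663, 3.067, -0.003]
force: [-0.2, -0.2, -1.7]
width: 0.314
gripper_force: 25.0
pos [ 0.479  -0.4253  0.1187] yaw 65.6 j [ 0.993   0.6225 -0.5406  1.621   0.3655  0.9989  1.4803] t 5.2 w 0.315 gf 25.0 F [ 0.1609  0.1172 -1.3768]
slide total (units, current tool axes) [ 0.1853  1.1504 -0.0052] dr total [0.0013 0.0136 9.06  ] yaw7 after 2.567496484001043
```

```bash
python3 -m pendant '{"slide":[[0,0,-0.03],[0,0,-0.03],[0,0,-0.03],[0,0,-0.03],[0,0,-0.03],[0,0,-0.03],[0,0,-0.03],[0,0,-0.03],[0,0,-0.03],[0,0,0]],"dr":[[0,0,0.9],[0,0,0.9],[0,0,0.9],[0,0,0.9],[0,0,0.9],[0,0,0.9],[0,0,0.9],[0,0,0.9],[0,0,0.9],[0,0,0.95]],"claw":[0.2,0.2,0.2,0.2,0.2,0.2,0.2,0.2,0.2,0.2]}'
python3 -m pendant '{"slide":[[0.05,0.02,0],[0.1,0.05,0],[0.13,0.05,0],[0.13,0.05,0],[0.13,0.05,0],[0.13,0.05,0],[0.1,0.05,0],[0.07,0.04,0],[0.04,0.01,0],[0,0,0]],"dr":[[0,0,0],[0,0,0],[0,0,0],[0,0,0],[0,0,0],[0,0,0],[0,0,0],[0,0,0],[0,0,0],[0,0,0]],"claw":[0.2,0.2,0.2,0.2,0.2,0.2,0.2,0.2,0.2,0.2]}'
python3 - <<'E'
from h import *
c,im=snap('wrist','w4')
print(c)
go(.571,-.088,.12,3.3)
for z in(.006,.02):
    print(z);blobs(c,im,(5,150,90),(22,255,255),z,200)
E
```

```text
clock: 6.25
position: [0.4784, -0.4249, 0.1982]
ee_rot: [-2.16, -2.28, 0.001]
force: [0.6, -0.2, -1.2]
width: 0.313
gripper_force: 25.0
clock: 7.25
position: [0.5737, -0.1521, 0.1982]
ee_rot: [-2.147, -2.29, 0.0]
force: [-0.7, -0.6, -0.8]
width: 0.309
gripper_force: 25.0
{'K': array([[303.8815,   0.    , 258.0236],
       [  0.    , 303.8815, 188.1722],
       [  0.    ,   0.    ,   1.    ]]), 'xyz': array([ 0.5696, -0.0844,  0.3566]), 'orientation': array([-0.2559, -0.0065,  0.0649])}
pos [ 0.5733 -0.1544  0.1983] yaw 3.5 j [ 0.4324  0.4401 -0.3662  1.6639  0.1749  1.0717  0.0754] t 7.3 w 0.316 gf 25.0 F [-0.581  -0.4325 -1.4296]
slide total (units, current tool axes) [0.2215 0.0065 0.261 ] dr total [-0.0146 -0.0004  0.0339] yaw7 after 0.07946806846316937
0.006
[199. 257.] xy [ 0.5066 -0.2733] sides [14.1 73. ] ang 91.2
[252. 115.] xy [ 0.5627 -0.0925] sides [ 4.6 61.2] ang 93.3
[166. 109.] xy [ 0.4665 -0.094 ] sides [67.2 68.3] ang 93.7
[261. 117.] xy [ 0.5718 -0.0928] sides [ 67.2 115.8] ang 92.1
[403.   5.] xy [0.7089 0.0267] sides [12.  84.6] ang 3.7
[259.   6.] xy [0.565  0.0155] sides [15.7 64.7] ang 3.7
[164.  15.] xy [0.4619 0.0036] sides [26.1 50.7] ang 3.7
0.02
[199. 257.] xy [ 0.5092 -0.2657] sides [13.6 70.1] ang 91.2
[252. 115.] xy [ 0.563  -0.0922] sides [ 4.4 58.7] ang 93.3
[166. 109.] xy [ 0.4706 -0.0936] sides [64.5 65.6] ang 93.7
[261. 117.] xy [ 0.5717 -0.0925] sides [ 64.6 111.2] ang 92.1
[403.   5.] xy [0.7034 0.0222] sides [11.5 81.2] ang 3.7
[259.   6.] xy [0.5651 0.0115] sides [15.1 62.1] ang 3.7
[164.  15.] xy [0.4662 0.0001] sides [25.1 48.7] ang 3.7
```

View pics/w4b.png

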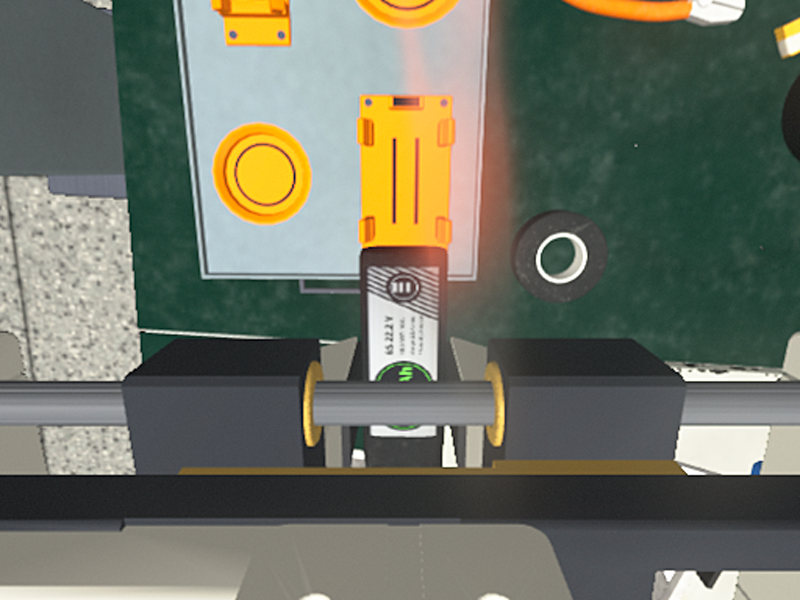

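The nest's top corners are at (360,95) and (453,96), with slots centred near (404,180). The tin cup is at (262,174) and the tape at (560,256). The pack is held level with its length along the nest.

```bash
python3 - <<'E'
from h import *
c,im=load("w4")
k=1/1.5625
print(unproj(c,np.array([(404.5,180),(360,95),(453,96),(404.5,137),(404.5,222),(359,247),(451,247)])*k,.006))
print("tin cup rim/floor",unproj(c,np.array([(262,174),(265,174)])*k,.012))
# held pack near end corners, top at z=pos-.0075+.019
print("pack end",unproj(c,np.array([(362,247),(447,249)])*k,.1983+.0115))
t,tm=load("w4") 
for z in(.004,.02): 
    T=arm.calibration("top"); blobs(T,cv2.imread("pics/top0.png"),(5,150,120),(22,255,255),z,100)
E
```

```text
[[ 0.5704 -0.0915  0.006 ]
 [ 0.5361 -0.0367  0.006 ]
 [ 0.6    -0.0332  0.006 ]
 [ 0.5684 -0.0622  0.006 ]
 [ 0.5723 -0.1214  0.006 ]
 [ 0.5398 -0.1421  0.006 ]
 [ 0.6081 -0.1376  0.006 ]]
tin cup rim/floor [[ 0.47   -0.0938  0.012 ]
 [ 0.4721 -0.0937  0.012 ]]
pack end [[ 0.558  -0.1085  0.2098]
 [ 0.5845 -0.1074  0.2098]]
[234. 227.] xy [0.4651 0.0426] sides [44.7 98.1] ang 93.6
[277. 224.] xy [ 0.4714 -0.0926] sides [62.7 65.9] ang 88.8
[449. 211.] xy [ 0.502  -0.6366] sides [26.1 76.8] ang 64.6
[232. 195.] xy [0.565  0.0503] sides [79.3 80.6] ang 179.0
[275. 192.] xy [ 0.5743 -0.0895] sides [ 68.4 114.4] ang 93.3
[ 21. 134.] xy [0.7837 0.7331] sides [35.3 44.9] ang 5.1
[234. 227.] xy [0.4635 0.0421] sides [44.  96.7] ang 93.6
[277. 224.] xy [ 0.4698 -0.0913] sides [61.9 65. ] ang 88.8
[449. 211.] xy [ 0.5    -0.6278] sides [25.7 75.8] ang 64.6
[232. 195.] xy [0.562  0.0496] sides [78.2 79.5] ang 179.0
[275. 192.] xy [ 0.5712 -0.0882] sides [ 67.5 112.8] ang 93.3
[ 21. 134.] xy [0.7778 0.7231] sides [34.8 44.3] ang 5.1
```

```bash
python3 -m pendant '{"slide":[[0.07,0,0],[0.08,0.003,0.03],[0.05,0.002,0.06],[0,0,0.1],[0,0,0.1],[0,0,0.1],[0,0,0.06],[0,0,0.03],[0,0,0],[0,0,0]],"dr":[[0,0,0],[0,0,0],[0,0,0],[0,0,0],[0,0,0],[0,0,0],[0,0,0],[0,0,0],[0,0,0],[0,0,0]],"claw":[0.2,0.2,0.2,0.2,0.2,0.2,0.2,0.2,0.2,0.2]}'
python3 - <<'E'
from h import *
c,im=snap('wrist','w5')
go(.571,-.0945,.0135,3.5)
E
```

```text
clock: 8.3
position: [0.5723, -0.0958, 0.0558]
ee_rot: [2.155, 2.284, 0.0]
force: [-0.1, 0.1, -0.7]
width: 0.309
gripper_force: 25.0
pos [ 0.5727 -0.0956  0.0562] yaw 3.3 j [ 0.3107  0.5814 -0.3373  1.8392  0.2665  0.7636 -0.1104] t 8.3 w 0.311 gf 25.0 F [ 0.2566  0.8753 -0.8941]
slide total (units, current tool axes) [ 0.004  -0.0056  0.1423] dr total [ 0.0131  0.0047 -0.0227] yaw7 after -0.11317491336067467
```

View pics/w5.png

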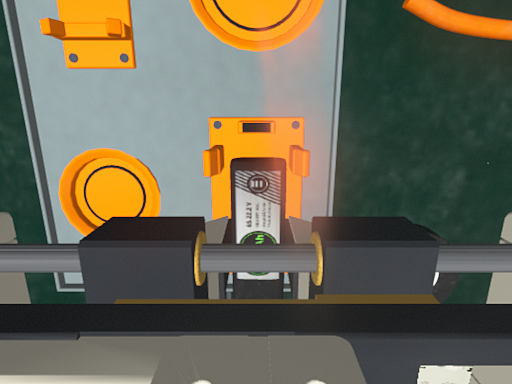

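The pack (columns 230–286) sits between the posts' inner faces (222–290), which is centred. Its end is at row 158 and the end stop near row 133. I'll check the lengthwise position while lowering.

```bash
python3 - <<'E'
from h import *
c,im=load("w5")
print("base end",unproj(c,[(209,118),(304,118)],.006),"pack end",unproj(c,[(231,159),(285,158)],.0562+.0115))
E
python3 -m pendant '{"slide":[[0.003,-0.004,0.03],[0,0,0.03],[0,0,0.03],[0,0,0.02],[0,0,0.02],[0,0,0.008],[0,0,0]],"dr":[[0,0,0],[0,0,0],[0,0,0],[0,0,0],[0,0,0],[0,0,0],[0,0,0]],"claw":[0.2,0.2,0.2,0.2,0.2,0.2,0.2]}'
```

```text
base end [[ 0.5361 -0.0362  0.006 ]
 [ 0.5995 -0.0324  0.006 ]] pack end [[ 0.5567 -0.0525  0.0677]
 [ 0.5829 -0.0505  0.0677]]
clock: 9.05
position: [0.5705, -0.094, 0.0144]
ee_rot: [-2.155, -2.286, 0.001]
force: [-4.9, 0.6, 10.5]
width: 0.314
gripper_force: 25.0
```

```bash
python3 -m pendant '{"slide":[[0,0,-0.002],[0,0,0],[0,0,0],[0,0,-0.03],[0,0,-0.06],[0,0,-0.1],[0,0,-0.15],[0,0,-0.15],[0.15,0,-0.1],[0.15,0,-0.05]],"dr":[[0,0,0],[0,0,0],[0,0,0],[0,0,0],[0,0,0],[0,0,0],[0,0,0],[0,0,0],[0,0,0],[0,0,0]],"claw":[0.4,0.46,0.46,0.46,0.46,0.46,0.46,0.6,0.8,1]}'
python3 - <<'E'
from h import *
go(.53,.27,.25,0)
E
```

```text
clock: 10.05
position: [0.567, -0.0082, 0.2078]
ee_rot: [2.157, 2.278, 0.005]
force: [0.7, 0.5, -1.3]
width: 0.67
gripper_force: 0.0
pos [ 0.567  -0.0082  0.2078] yaw 3.1 j [ 0.2224  0.3913 -0.4105  1.7205  0.1767  1.0613 -0.1916] t 10.1 w 0.670 gf 0.0 F [ 0.7369  0.5427 -1.3388]
slide total (units, current tool axes) [ 0.9327 -0.0718 -0.1419] dr total [0.0408 0.0054 0.4554] yaw7 after -0.13691229031569305
```

```bash
python3 -m pendant '{"slide":[[0.1,-0.02,-0.02],[0.13,-0.03,-0.03],[0.13,-0.03,-0.03],[0.13,-0.03,-0.03],[0.12,-0.03,-0.03],[0.08,-0.02,0],[0.05,0,0],[0,0,0]],"dr":[[0,0,0],[0,0,0],[0,0,0],[0,0,0],[0,0,0],[0,0,0],[0,0,0],[0,0,0]],"claw":[1,1,1,1,1,1,1,1]}'
python3 - <<'E'
from h import *
c,im=snap('wrist','w6')
blobs(c,im,(100,130,80),(120,255,255),.008,300)
go(.53,.346,.1,83)
E
```

```text
clock: 10.85
position: [0.5043, 0.2131, 0.2463]
ee_rot: [-2.151, -2.289, -0.001]
force: [0.5, -1.3, -0.9]
width: 1.0
gripper_force: 0.0
[286.  57.] xy [0.5308 0.3436] sides [34.8 75.4] ang 173.4
[382. 106.] xy [0.6548 0.2782] sides [ 56.1 277.9] ang 83.4
pos [0.5048 0.211  0.246 ] yaw 3.4 j [-0.1179  0.3409 -0.4958  1.7051  0.1762  1.1404 -0.6037] t 10.9 w 1.001 gf 0.0 F [-0.6841 -0.4272  0.6862]
slide total (units, current tool axes) [0.4442 0.1108 0.4864] dr total [ -0.0037   0.0017 -11.5729] yaw7 after -1.9924147732283954
```

View pics/w6b.png

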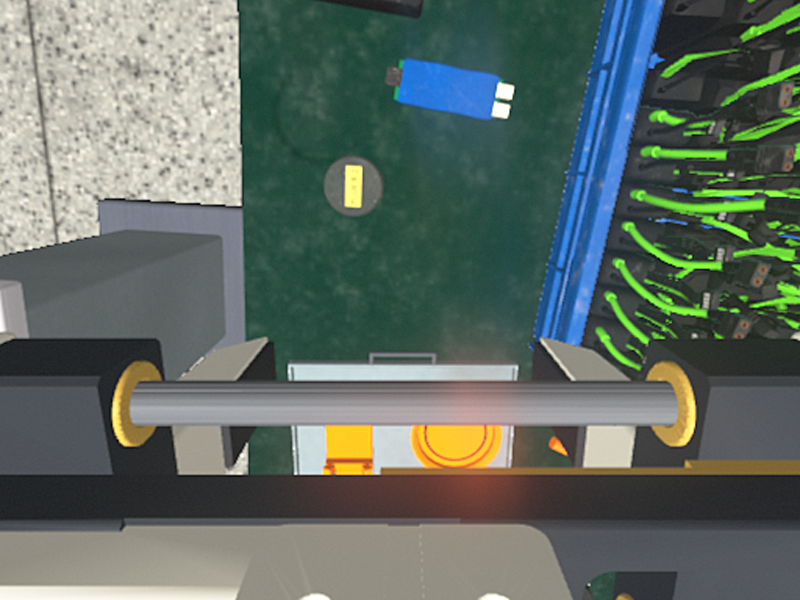

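The board centre is near (450,88) with connectors at both ends. The tin is at (353,186). The crate's front wall lies right of about column 560, clear of the board.

```bash
python3 -m pendant '{"slide":[[0.08,0.02,0],[0.12,0.03,0],[0.12,0.033,0],[0.08,0.02,0],[0.036,0.01,0],[0,0,0],[0,0,0],[0,0,0],[0,0,0.02],[0,0,0.04]],"dr":[[0,0,0],[0,0,0],[0,0,0],[0,0,0],[0,0,-0.8],[0,0,-1],[0,0,-1],[0,0,-1],[0,0,-1],[0,0,-1]],"claw":[0.55,0.55,0.55,0.55,0.55,0.55,0.55,0.55,0.55,0.55]}' 20
python3 -m pendant '{"slide":[[0,0,0.06],[0,0,0.08],[0,0,0.1],[0,0,0.1],[0,0,0.08],[0,0,0.06],[0,0,0.04],[0,0,0]],"dr":[[0,0,-1],[0,0,-1],[0,0,-1],[0,0,-1],[0,0,-1],[0,0,-0.8],[0,0,0],[0,0,0]],"claw":[0.55,0.55,0.55,0.55,0.55,0.55,0.55,0.55]}'
python3 - <<'E'
from h import *
c,im=load('w6')
print("tin",unproj(c,np.array([(353,186)])/1.5625,.034))
c,im=snap('wrist','w7')
blobs(c,im,(100,130,80),(120,255,255),.008,300)
go(.5308,.3436,.0035,83.4)
E
```

```text
clock: 11.9
position: [0.5328, 0.3414, 0.2281]
ee_rot: [1.243, 2.883, -0.0]
force: [-0.2, 0.0, -0.3]
width: 0.55
gripper_force: 0.0
clock: 12.7
position: [0.5311, 0.3412, 0.07]
ee_rot: [-0.196, -3.133, 0.004]
force: [-0.0, -0.4, 0.7]
width: 0.548
gripper_force: 0.0
tin [[0.4627 0.2662 0.034 ]]
[267. 196.] xy [0.5298 0.3498] sides [43.1 73.2] ang 173.0
pos [0.5313 0.3423 0.0715] yaw 82.9 j [-0.1893  0.7242 -0.7354  1.669   0.5672  0.9751  0.3178] t 12.8 w 0.550 gf 0.0 F [ 0.3612 -1.0163  0.1399]
slide total (units, current tool axes) [0.0022 0.0044 0.2266] dr total [-0.0115 -0.006  -0.0744] yaw7 after 0.3088751783945016
```

```bash
python3 - <<'E'
from h import *
c,im=load('w7')
m=cv2.inRange(cv2.cvtColor(im,cv2.COLOR_BGR2HSV),(100,130,80),(120,255,255))
for r in range(140,260,8):
    x=np.where(m[r,150:400])[0]+150
    if len(x): print(r,x.min(),x.max(),len(x),unproj(c,[(x.min(),r),(x.max(),r)],.008)[:,:2].ravel())
E
```

```text
156 241 286 46 [0.4953 0.3328 0.4993 0.3654]
164 241 285 45 [0.5011 0.332  0.5051 0.3641]
172 241 289 47 [0.5071 0.3312 0.5114 0.3664]
180 241 288 48 [0.5131 0.3304 0.5174 0.3651]
188 241 292 52 [0.5192 0.3295 0.5239 0.3675]
196 241 298 56 [0.5254 0.3287 0.5306 0.3713]
204 242 292 51 [0.5317 0.3285 0.5364 0.3662]
212 242 289 46 [0.5381 0.3277 0.5425 0.3634]
220 242 285 44 [0.5445 0.3268 0.5486 0.3597]
228 242 285 44 [0.5511 0.3259 0.5551 0.359 ]
236 242 285 44 [0.5577 0.3249 0.5618 0.3583]
```

The extra width in that fit is the sleeve's reflection in a finger. The board is centred, so I'm descending to grip it.

```bash
python3 -m pendant '{"slide":[[0,0.005,0.05],[0,0,0.06],[0,0,0.06],[0,0,0.04],[0,0,0.017],[0,0,0],[0,0,0],[0,0,0],[0,0,0],[0,0,0]],"dr":[[0,0,0],[0,0,0],[0,0,0],[0,0,0],[0,0,0],[0,0,0],[0,0,0],[0,0,0],[0,0,0],[0,0,0]],"claw":[0.55,0.55,0.55,0.55,0.55,0.55,0.25,0.25,0.25,0.25]}' 20
python3 - <<'E'
from h import *
go(.5308,.3436,.0035,83.4)
E
```

```text
clock: 13.75
position: [0.5314, 0.3455, 0.0047]
ee_rot: [0.188, 3.135, 0.001]
force: [-0.0, 0.8, 1.9]
width: 0.361
gripper_force: 20.0
pos [0.5314 0.3455 0.0047] yaw 83.1 j [-0.2253  0.8025 -0.6832  1.7082  0.6391  0.8653  0.2624] t 13.8 w 0.361 gf 20.0 F [-0.045   0.793   1.8732]
slide total (units, current tool axes) [ 0.0012 -0.0067  0.0038] dr total [ 0.0064  0.0078 -0.04  ] yaw7 after 0.2575783729238747
```

```bash
python3 -m pendant '{"slide":[[0,0,-0.03],[0,0,-0.06],[0,0,-0.1],[0,0,-0.12],[0,0,-0.12],[0,0,-0.12],[0,0,-0.08],[0,0,-0.03],[0,0,0],[0,0,0]],"dr":[[0,0,0],[0,0,0],[0,0,0],[0,0,0.8],[0,0,1],[0,0,1],[0,0,1],[0,0,1],[0,0,1],[0,0,1]],"claw":[0.25,0.25,0.25,0.25,0.25,0.25,0.25,0.25,0.25,0.25]}' 20
python3 -m pendant '{"slide":[[0,0,0],[0,0,0],[0,0,0],[0,0,0],[0,0,0],[0,0,0]],"dr":[[0,0,1],[0,0,1],[0,0,1],[0,0,1],[0,0,0.78],[0,0,0]],"claw":[0.25,0.25,0.25,0.25,0.25,0.25]}' 20
python3 - <<'E'
from h import *
go(.571,-.0915,.07,3.5)
E
```

```text
clock: 14.75
position: [0.5308, 0.3457, 0.2043]
ee_rot: [1.423, 2.8, 0.003]
force: [-0.6, 0.5, -1.2]
width: 0.362
gripper_force: 20.0
clock: 15.35
position: [0.5306, 0.3457, 0.2035]
ee_rot: [-2.153, -2.288, -0.002]
force: [-0.1, 0.2, -1.6]
width: 0.364
gripper_force: 20.0
pos [0.5306 0.3457 0.2035] yaw 3.5 j [-0.3482  0.5141 -0.4739  1.5515  0.25    1.1352 -0.8146] t 15.3 w 0.364 gf 20.0 F [-0.1222  0.1549 -1.6214]
slide total (units, current tool axes) [-1.4633  0.0456  0.4438] dr total [ 0.0077 -0.0081 -0.0033] yaw7 after -0.8149543235714403
```

```bash
python3 -m pendant '{"slide":[[-0.06,0,0],[-0.11,0,0],[-0.15,0.01,0],[-0.16,0.01,0],[-0.16,0.01,0],[-0.16,0.01,0],[-0.16,0,0],[-0.16,0,0],[-0.13,0,0.05],[-0.1,0,0.08]],"dr":[[0,0,0],[0,0,0],[0,0,0],[0,0,0],[0,0,0],[0,0,0],[0,0,0],[0,0,0],[0,0,0],[0,0,0]],"claw":[0.25,0.25,0.25,0.25,0.25,0.25,0.25,0.25,0.25,0.25]}' 20
python3 -m pendant '{"slide":[[-0.07,0,0.1],[-0.04,0,0.1],[0,0,0.06],[0,0,0.03],[0,0,0],[0,0,0]],"dr":[[0,0,0],[0,0,0],[0,0,0],[0,0,0],[0,0,0],[0,0,0]],"claw":[0.25,0.25,0.25,0.25,0.25,0.25]}' 20
python3 - <<'E'
from h import *
snap('wrist','w8')
go(.571,-.0915,.0302,3.5)
E
```

```text
clock: 16.35
position: [0.5682, -0.0628, 0.1644]
ee_rot: [2.151, 2.285, 0.002]
force: [1.1, -0.1, -0.7]
width: 0.362
gripper_force: 20.0
clock: 16.95
position: [0.5703, -0.091, 0.077]
ee_rot: [2.15, 2.289, 0.001]
force: [0.4, 1.3, 0.1]
width: 0.364
gripper_force: 20.0
pos [ 0.5706 -0.0909  0.0773] yaw 3.6 j [ 0.326   0.553  -0.3675  1.8295  0.2648  0.8053 -0.1135] t 17.0 w 0.365 gf 20.0 F [ 0.8078  0.3222 -1.5564]
slide total (units, current tool axes) [-0.0019  0.001   0.1569] dr total [0.0158 0.0013 0.0115] yaw7 after -0.112161602225043
```

View pics/w8.png

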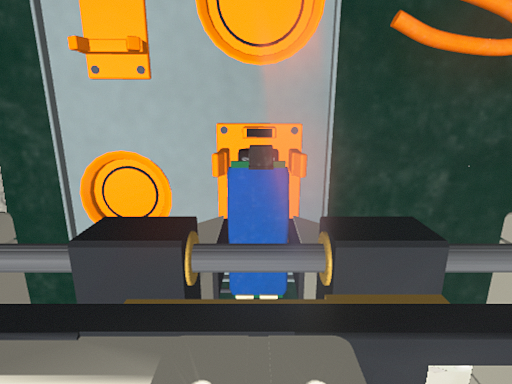

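The board (columns 228–288) is centred between the posts (218–300), and the pack lies in the nest below. I'm lowering until contact.

```bash
python3 -m pendant '{"slide":[[0,0,0.03],[0,0,0.04],[0,0,0.03],[0,0,0.02],[0,0,0.015],[0,0,0.012],[0,0,0.005],[0,0,0]],"dr":[[0,0,0],[0,0,0],[0,0,0],[0,0,0],[0,0,0],[0,0,0],[0,0,0],[0,0,0]],"claw":[0.25,0.25,0.25,0.25,0.25,0.25,0.25,0.25]}' 20
python3 -c "
from h import *
go(.571,-.0915,.0302,3.5)"
```

```text
clock: 17.8
position: [0.57, -0.0912, 0.0305]
ee_rot: [2.152, 2.288, 0.0]
force: [-0.3, 0.2, 0.4]
width: 0.366
gripper_force: 20.0
pos [ 0.57   -0.0912  0.0305] yaw 3.5 j [ 0.3063  0.6156 -0.3417  1.8622  0.3001  0.7137 -0.1446] t 17.8 w 0.366 gf 20.0 F [-0.3178  0.1833  0.417 ]
slide total (units, current tool axes) [-0.0013  0.0032  0.001 ] dr total [0.003  0.0006 0.0025] yaw7 after -0.1443427303949955
```

```bash
python3 -m pendant '{"slide":[[0,0,0.004],[0,0,0],[0,0,0.003],[0,0,0]],"dr":[[0,0,0],[0,0,0],[0,0,0],[0,0,0]],"claw":[0.25,0.25,0.25,0.25]}' 20
```

```text
clock: 18.2
position: [0.5705, -0.0912, 0.0301]
ee_rot: [2.151, 2.287, 0.001]
force: [-5.0, 0.2, 17.3]
width: 0.364
gripper_force: 20.0
```

```bash
python3 -m pendant '{"slide":[[0,0,-0.004],[0,0,0],[0,0,0],[0,0,-0.03],[0,0,-0.06],[0,0,-0.1],[0,0,-0.12],[0,0,-0.1],[-0.06,0,-0.03],[-0.1,-0.02,0]],"dr":[[0,0,0],[0,0,0],[0,0,0],[0,0,0],[0,0,0],[0,0,0],[0,0,0],[0,0,0],[0,0,0],[0,0,0]],"claw":[0.42,0.48,0.48,0.48,0.48,0.48,0.48,0.6,0.85,0.85]}' 20
python3 -m pendant '{"slide":[[-0.14,-0.03,0],[-0.14,-0.03,0],[-0.14,-0.03,0],[-0.12,-0.02,0],[-0.08,-0.02,0],[-0.04,0,0],[0,0,0],[0,0,0],[0,0,0],[0,0,0]],"dr":[[0,0,0],[0,0,0],[0,0,0],[0,0,0],[0,0,0],[0,0,-0.9],[0,0,-1],[0,0,-1],[0,0,-1],[0,0,-1]],"claw":[0.85,0.85,0.85,0.85,0.85,0.85,0.85,0.85,0.85,0.85]}' 40
python3 -m pendant '{"slide":[[0,0,0.03],[0,0,0.04],[0,0,0.03],[0,0,0]],"dr":[[0,0,-1],[0,0,-1],[0,0,-0.6],[0,0,0]],"claw":[0.85,0.85,0.85,0.85]}' 40
python3 - <<'E'
from h import *
c,im=snap('wrist','w9')
blobs(c,im,(0,0,150),(40,130,255),.036,300)
go(.5407,-.344,.014,55)
E
```

```text
clock: 19.2
position: [0.5689, -0.1374, 0.1645]
ee_rot: [2.145, 2.291, 0.006]
force: [0.8, -0.5, -1.0]
width: 0.688
gripper_force: 0.0
clock: 20.2
position: [0.5399, -0.3395, 0.1619]
ee_rot: [-1.39, -2.817, -0.0]
force: [0.3, -0.6, -0.8]
width: 0.849
gripper_force: 0.0
clock: 20.6
position: [0.539, -0.3394, 0.1305]
ee_rot: [-0.941, -2.995, -0.001]
force: [-0.1, 0.1, 0.3]
width: 0.847
gripper_force: 0.0
[178. 361.] xy [ 0.6398 -0.5051] sides [ 57.4 377.1] ang 55.2
[371. 286.] xy [ 0.6759 -0.3059] sides [24.1 27.5] ang 145.2
[279. 288.] xy [ 0.6257 -0.3783] sides [ 31.  137.9] ang 57.6
[157. 231.] xy [ 0.52   -0.4363] sides [19.5 53.4] ang 71.0
[ 28. 191.] xy [ 0.4269 -0.5041] sides [ 6.5 69.1] ang 113.9
[256. 193.] xy [ 0.5414 -0.3432] sides [61.9 62.3] ang 10.0
[368. 143.] xy [ 0.5425 -0.2642] sides [ 74.4 208.2] ang 1.7
[263.  54.] xy [ 0.4518 -0.2743] sides [14.8 90.1] ang 173.3
[54. 48.] xy [ 0.3457 -0.4015] sides [ 71.9 176.2] ang 90.0
pos [ 0.5395 -0.3395  0.1313] yaw 55.0 j [ 0.8371  0.6082 -0.5525  1.6141  0.3584  1.0232  1.1352] t 20.6 w 0.852 gf 0.0 F [-0.2402 -0.3109  0.3042]
slide total (units, current tool axes) [-0.0123 -0.0101  0.391 ] dr total [ 0.0008 -0.0098 -0.0041] yaw7 after 1.1346754940115973
```

View pics/w9.png

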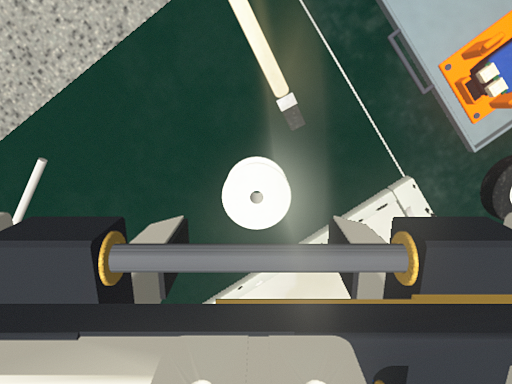

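The reel's top face is centred at (257,197), between the fingers. The white mat's edge is clear of the right finger.

```bash
python3 -m pendant '{"slide":[[-0.012,-0.01,0.05],[0,0,0.09],[0,0,0.09],[0,0,0.08],[0,0,0.05],[0,0,0.028],[0,0,0],[0,0,0],[0,0,0],[0,0,0]],"dr":[[0,0,0],[0,0,0],[0,0,0],[0,0,0],[0,0,0],[0,0,0],[0,0,0],[0,0,0],[0,0,0],[0,0,0]],"claw":[0.85,0.85,0.85,0.85,0.85,0.85,0.85,0.5,0.5,0.5]}' 40
python3 -m pendant '{"slide":[[0,0,0],[0,0,-0.03],[0,0,-0.07],[0,0,-0.1],[0,0,-0.1],[0,0,-0.05],[0,0,0]],"dr":[[0,0,0],[0,0,0],[0,0,0],[0,0,0],[0,0,0],[0,0,0],[0,0,0]],"claw":[0.5,0.5,0.5,0.5,0.5,0.5,0.5]}' 40
python3 -c "
from h import *
go(.5635,.05,.12,55)"
```

```text
clock: 21.65
position: [0.5419, -0.3443, 0.0161]
ee_rot: [0.942, 2.995, -0.001]
force: [-0.1, -0.2, 4.5]
width: 0.644
gripper_force: 40.5
clock: 22.35
position: [0.5424, -0.3446, 0.1224]
ee_rot: [0.942, 2.993, -0.002]
force: [0.3, -1.0, -1.6]
width: 0.642
gripper_force: 40.0
pos [ 0.5424 -0.3446  0.1224] yaw 55.1 j [ 0.8374  0.6218 -0.5482  1.614   0.3684  1.0064  1.1353] t 22.4 w 0.642 gf 40.0 F [ 0.2987 -0.9987 -1.5849]
slide total (units, current tool axes) [0.6955 1.1186 0.0056] dr total [0.0018 0.0327 0.0095] yaw7 after 1.1364436151783461
```

```bash
python3 -m pendant '{"slide":[[0.02,0.05,0],[0.05,0.1,0],[0.06,0.13,0],[0.07,0.14,0],[0.07,0.14,0],[0.07,0.14,0],[0.06,0.13,0],[0.05,0.11,0],[0.04,0.08,0],[0.01,0.03,0]],"dr":[[0,0,0],[0,0,0],[0,0,0],[0,0,0],[0,0,0],[0,0,0],[0,0,0],[0,0,0],[0,0,0],[0,0,0]],"claw":[0.5,0.5,0.5,0.5,0.5,0.5,0.5,0.5,0.5,0.5]}' 40
python3 - <<'E'
from h import *
c,im=snap('wrist','w10')
blobs(c,im,(5,150,90),(22,255,255),.0145,200)
go(.5635,.05,.12,55)
E
```

```text
clock: 23.35
position: [0.597, 0.0057, 0.1185]
ee_rot: [-0.933, -2.996, -0.002]
force: [0.9, 0.1, -2.2]
width: 0.638
gripper_force: 40.0
[417. 300.] xy [0.7797 0.0712] sides [  9.  163.3] ang 55.5
[372. 258.] xy [0.715  0.0542] sides [18.  55.7] ang 153.6
[353. 217.] xy [0.6699 0.0625] sides [11.4 33.5] ang 2.2
[168. 195.] xy [ 0.5666 -0.0757] sides [57.1 89.3] ang 93.4
[ 78. 132.] xy [ 0.4709 -0.0931] sides [68.1 68.4] ang 4.9
[276. 127.] xy [0.5631 0.0478] sides [82.5 83.5] ang 55.5
[198.  34.] xy [0.4624 0.0411] sides [50.1 96.5] ang 93.3
pos [0.5976 0.0053 0.1187] yaw 55.4 j [ 0.3005  0.5713 -0.5813  1.7278  0.3687  0.9557  0.5427] t 23.4 w 0.641 gf 40.0 F [ 0.7676  1.7152 -2.2333]
slide total (units, current tool axes) [ 0.178   0.0581 -0.0038] dr total [ 0.0056 -0.0255  0.0583] yaw7 after 0.5497473650158615
```

View pics/w10.png

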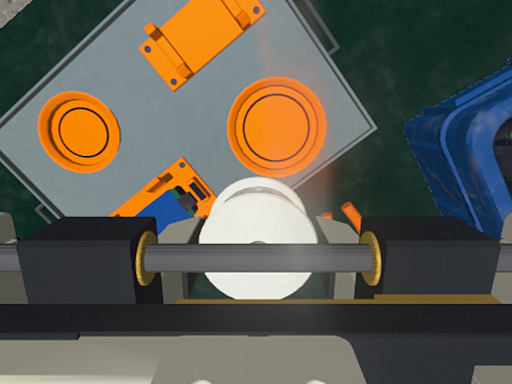

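The reel cup is at (276,127), the rest at (200,40) and the tin cup at (79,132). The board is seated in the nest.

```bash
python3 -c "
from h import *
c,_=load('w10');print(unproj(c,[(276,128),(84,132)],.0065))"
python3 -m pendant '{"slide":[[0.06,0.02,0],[0.08,0.023,0],[0.037,0.01,0.03],[0,0,0.06],[0,0,0.06],[0,0,0.06],[0,0,0.04],[0,0,0.02],[0,0,0],[0,0,0]],"dr":[[0,0,0],[0,0,0],[0,0,0],[0,0,0],[0,0,0],[0,0,0],[0,0,0],[0,0,0],[0,0,0],[0,0,0]],"claw":[0.5,0.5,0.5,0.5,0.5,0.5,0.5,0.5,0.5,0.5]}' 40
python3 -c "
from h import *
snap('wrist','w11');go(.563,.0485,.0226,55)"
```

```text
[[ 0.5633  0.048   0.0065]
 [ 0.4705 -0.0928  0.0065]]
clock: 24.4
position: [0.5644, 0.0435, 0.0394]
ee_rot: [0.943, 2.996, 0.0]
force: [0.9, -0.5, -1.7]
width: 0.64
gripper_force: 40.0
pos [0.5646 0.0436 0.0397] yaw 55.1 j [ 0.2044  0.6256 -0.535   1.8736  0.4473  0.7623  0.3841] t 24.4 w 0.640 gf 40.0 F [ 0.1019 -0.4365 -1.5996]
slide total (units, current tool axes) [0.0137 0.0103 0.057 ] dr total [0.0059 0.0068 0.0101] yaw7 after 0.3853400948643068
```

```bash
python3 -m pendant '{"slide":[[0.012,0.01,0],[0,0,0.02],[0,0,0.02],[0,0,0.012],[0,0,0.005],[0,0,0.003],[0,0,0]],"dr":[[0,0,0],[0,0,0],[0,0,0],[0,0,0],[0,0,0],[0,0,0],[0,0,0]],"claw":[0.5,0.5,0.5,0.5,0.5,0.5,0.5]}' 40
python3 -c "
from h import *
go(.563,.0485,.0226,55)"
```

```text
clock: 25.15
position: [0.5625, 0.0479, 0.0229]
ee_rot: [0.942, 2.996, -0.002]
force: [-11.0, -2.3, 29.5]
width: 0.64
gripper_force: 40.0
pos [0.5625 0.0479 0.0229] yaw 55.1 j [ 0.184   0.6465 -0.5193  1.8875  0.4673  0.7302  0.3577] t 25.1 w 0.640 gf 40.0 F [-11.0222  -2.3306  29.4516]
slide total (units, current tool axes) [-0.0001  0.0025  0.0011] dr total [-0.0102  0.009   0.0122] yaw7 after 0.3591954298199559
```

```bash
python3 -m pendant '{"slide":[[0,0,-0.004],[0,0,0],[0,0,0],[0,0,0],[0,0,-0.03],[0,0,-0.06],[0,0,-0.1],[0,0,-0.12],[0,0,-0.1],[0,0,-0.03]],"dr":[[0,0,0],[0,0,0],[0,0,0],[0,0,0],[0,0,0],[0,0,0],[0,0,0],[0,0,0],[0,0,0],[0,0,0]],"claw":[0.7,0.78,0.8,0.8,0.8,0.8,0.8,0.8,0.8,0.8]}' 30
python3 -m pendant '{"slide":[[0.06,0.05,0],[0.1,0.08,0],[0.1,0.09,0],[0.1,0.09,0],[0.06,0.06,0],[0.04,0.036,0],[0,0,0]],"dr":[[0,0,0],[0,0,0],[0,0,0],[0,0,0],[0,0,0],[0,0,0],[0,0,0]],"claw":[0.8,0.8,0.8,0.8,0.8,0.8,0.8]}' 30
python3 - <<'E'
from h import *
c,im=snap('wrist','w12')
blobs(c,im,(0,0,0),(180,255,60),.034,300)
print("label");blobs(c,im,(20,100,120),(35,255,255),.034,50)
print("proj",proj(c,[.4627,.2662,.034]))
go(.4627,.2662,.014,55)
E
```

```text
clock: 26.15
position: [0.5645, 0.0488, 0.158]
ee_rot: [0.941, 2.993, 0.004]
force: [0.0, 0.1, 0.0]
width: 0.8
gripper_force: 0.0
clock: 26.85
position: [0.5184, 0.2291, 0.1541]
ee_rot: [-0.937, -2.998, -0.001]
force: [0.3, -0.5, 0.4]
width: 0.804
gripper_force: 0.0
[118. 264.] xy [0.5055 0.0664] sides [34.8 95.9] ang 145.3
[384.  34.] xy [0.4723 0.3886] sides [12.5 63.3] ang 176.2
label
[360. 300.] xy [0.6807 0.245 ] sides [ 10.8 320.5] ang 55.3
[179. 296.] xy [0.5694 0.093 ] sides [ 8.8 21.7] ang 150.5
[399. 258.] xy [0.6622 0.3   ] sides [23.2 61.2] ang 156.3
[117. 258.] xy [0.503  0.0687] sides [23.1 61.9] ang 134.5
[ 86. 213.] xy [0.4461 0.0773] sides [10.2 23.4] ang 55.3
[110. 206.] xy [0.4571 0.0978] sides [14.1 30.6] ang 5.2
[257. 109.] xy [0.4627 0.2665] sides [12.7 31. ] ang 90.1
proj [[256.7624 109.7284]]
pos [0.5192 0.227  0.1539] yaw 55.2 j [-0.0544  0.4942 -0.6346  1.768   0.3426  0.9927  0.1406] t 26.9 w 0.800 gf 0.0 F [ 0.0535 -0.1433  0.2357]
slide total (units, current tool axes) [0.229  0.0001 0.4665] dr total [-0.0063 -0.0013  0.023 ] yaw7 after 0.14331754243732517
```

View pics/w12.png

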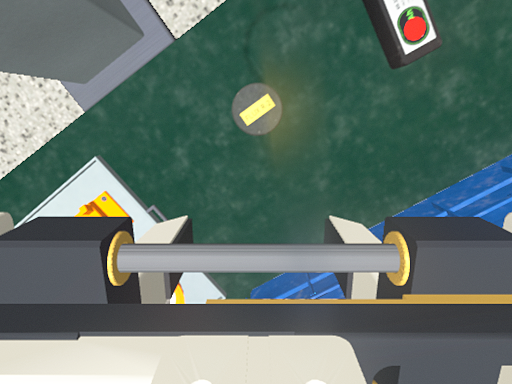

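The tin is at (257,109) and its label agrees with (0.4627, 0.2665). The red-dot pack at (405,30) is clear of the fingers.

```bash
python3 -m pendant '{"slide":[[0.07,0,0],[0.1,0,0.02],[0.059,0,0.06],[0,0,0.1],[0,0,0.11],[0,0,0.09],[0,0,0.05],[0,0,0.025],[0,0,0],[0,0,0]],"dr":[[0,0,0],[0,0,0],[0,0,0],[0,0,0],[0,0,0],[0,0,0],[0,0,0],[0,0,0],[0,0,0],[0,0,0]],"claw":[0.8,0.8,0.8,0.8,0.8,0.8,0.8,0.8,0.8,0.7]}' 30
python3 -c "
from h import *
go(.4627,.2663,.014,55)"
```

```text
clock: 27.9
position: [0.4639, 0.2664, 0.0186]
ee_rot: [0.943, 2.996, 0.001]
force: [-0.5, -0.3, -0.1]
width: 0.754
gripper_force: 0.0
pos [0.4639 0.2664 0.0186] yaw 55.1 j [-0.2297  0.6244 -0.544   1.9634  0.4979  0.6868 -0.1226] t 27.9 w 0.754 gf 0.0 F [-0.5009 -0.2701 -0.0557]
slide total (units, current tool axes) [ 0.003  -0.0025  0.0154] dr total [0.0095 0.0052 0.0074] yaw7 after -0.1216990399474737
```

```bash
python3 -m pendant '{"slide":[[0.002,0,0.013],[0,0,0],[0,0,0],[0,0,0],[0,0,0],[0,0,0],[0,0,-0.03],[0,0,-0.08],[0,0,-0.12],[0,0,-0.12]],"dr":[[0,0,0],[0,0,0],[0,0,0],[0,0,0],[0,0,0],[0,0,0],[0,0,0],[0,0,0],[0,0,0],[0,0,0]],"claw":[0.7,0.6,0.35,0.35,0.35,0.35,0.35,0.35,0.35,0.35]}' 30
python3 -c "
from h import *
go(.4707,-.0927,.13,55)"
```

```text
clock: 28.9
position: [0.462, 0.2664, 0.1201]
ee_rot: [-0.942, -2.996, 0.001]
force: [0.8, 0.3, -0.6]
width: 0.488
gripper_force: 30.0
pos [0.462  0.2664 0.1201] yaw 55.1 j [-0.1523  0.4892 -0.6404  1.8823  0.3684  0.8913 -0.0107] t 28.9 w 0.488 gf 30.0 F [ 0.8094  0.2653 -0.5987]
slide total (units, current tool axes) [-0.7086 -0.9652 -0.0325] dr total [-0.0087 -0.0074  0.015 ] yaw7 after -0.008951248276694511
```

```bash
python3 -m pendant '{"slide":[[-0.04,-0.05,-0.02],[-0.06,-0.09,-0.01],[-0.09,-0.12,0],[-0.1,-0.13,0],[-0.1,-0.13,0],[-0.1,-0.13,0],[-0.09,-0.12,0],[-0.07,-0.1,0],[-0.04,-0.06,0],[-0.019,-0.035,0]],"dr":[[0,0,0],[0,0,0],[0,0,0],[0,0,0],[0,0,0],[0,0,0],[0,0,0],[0,0,0],[0,0,0],[0,0,0]],"claw":[0.35,0.35,0.35,0.35,0.35,0.35,0.35,0.35,0.35,0.35]}' 30
python3 -m pendant '{"slide":[[0,0,0.04],[0,0,0.07],[0,0,0.07],[0,0,0.06],[0,0,0.03],[0,0,0],[0,0,0]],"dr":[[0,0,0],[0,0,0],[0,0,0],[0,0,0],[0,0,0],[0,0,0],[0,0,0]],"claw":[0.35,0.35,0.35,0.35,0.35,0.35,0.35]}' 30
python3 -c "
from h import *
snap('wrist','w13')
go(.4707,-.0927,.0215,55)"
```

```text
clock: 29.9
position: [0.4709, -0.0949, 0.1281]
ee_rot: [0.947, 2.995, -0.001]
force: [0.7, 0.3, -1.1]
width: 0.488
gripper_force: 30.0
clock: 30.6
position: [0.4716, -0.0915, 0.0471]
ee_rot: [0.94, 2.997, 0.001]
force: [-0.0, 0.1, -0.6]
width: 0.485
gripper_force: 30.0
pos [ 0.4718 -0.0919  0.0474] yaw 55.1 j [ 0.4919  0.509  -0.5402  2.0755  0.4195  0.6623  0.6338] t 30.6 w 0.489 gf 30.0 F [-0.3246 -0.3949 -0.1577]
slide total (units, current tool axes) [ 0.0015 -0.0045  0.0864] dr total [0.0052 0.0055 0.0193] yaw7 after 0.6360746874263898
```

```bash
python3 -m pendant '{"slide":[[0.001,-0.004,0.025],[0,0,0.025],[0,0,0.018],[0,0,0.012],[0,0,0.006],[0,0,0.004],[0,0,0]],"dr":[[0,0,0],[0,0,0],[0,0,0],[0,0,0],[0,0,0],[0,0,0],[0,0,0]],"claw":[0.35,0.35,0.35,0.35,0.35,0.35,0.35]}' 30
python3 -c "
from h import *
go(.4707,-.0927,.0215,55)"
```

```text
clock: 31.35
position: [0.4701, -0.0934, 0.021]
ee_rot: [0.942, 2.997, -0.002]
force: [-7.6, 0.9, 21.3]
width: 0.483
gripper_force: 30.0
pos [ 0.4701 -0.0934  0.021 ] yaw 55.1 j [ 0.4647  0.5489 -0.5048  2.0974  0.4631  0.6038  0.5957] t 31.4 w 0.483 gf 30.0 F [-7.6115  0.8568 21.3293]
slide total (units, current tool axes) [-0.0003  0.003  -0.0018] dr total [-0.0098  0.0048  0.0127] yaw7 after 0.5972145279016939
```

```bash
python3 -m pendant '{"slide":[[0,0,-0.004],[0,0,0],[0,0,0],[0,0,-0.04],[0,0,-0.08],[0,0,-0.12],[0,0,-0.1],[-0.04,-0.07,-0.04],[-0.06,-0.12,0],[-0.07,-0.12,0]],"dr":[[0,0,0],[0,0,0],[0,0,0],[0,0,0],[0,0,0],[0,0,0],[0,0,0],[0,0,0],[0,0,0],[0,0,0]],"claw":[0.58,0.66,0.66,0.66,0.66,0.66,0.66,0.66,0.6,0.5]}' 20
python3 -m pendant '{"slide":[[-0.06,-0.12,0],[-0.04,-0.08,0],[-0.012,-0.025,0],[0,0,0.03],[0,0,0.05],[0,0,0.05],[0,0,0.03],[0,0,0]],"dr":[[0,0,0],[0,0,0],[0,0,-0.8],[0,0,-0.9],[0,0,-0.9],[0,0,-0.9],[0,0,-0.6],[0,0,0]],"claw":[0.5,0.5,0.5,0.5,0.5,0.5,0.5,0.5]}' 20
python3 - <<'E'
from h import *
c,im=snap('wrist','w14')
blobs(c,im,(0,0,150),(40,150,255),.008,200)
go(.4475,-.273,.003,83.2)
E
```

```text
clock: 32.35
position: [0.4591, -0.1994, 0.1367]
ee_rot: [0.939, 2.996, -0.0]
force: [0.8, -0.8, -0.4]
width: 0.557
gripper_force: 0.0
clock: 33.15
position: [0.447, -0.2731, 0.0865]
ee_rot: [-0.183, -3.135, -0.002]
force: [-0.4, 0.3, 1.3]
width: 0.501
gripper_force: 0.0
[491. 375.] xy [ 0.6504 -0.0712] sides [20.  40.8] ang 83.4
[178. 361.] xy [ 0.5988 -0.3639] sides [ 54.8 353.9] ang 83.4
[500. 289.] xy [ 0.5559 -0.0698] sides [22.9 30.8] ang 173.4
[267. 298.] xy [ 0.5302 -0.2906] sides [ 30.8 177.3] ang 83.4
[194. 230.] xy [ 0.4725 -0.3286] sides [20.8 35. ] ang 100.0
[504. 223.] xy [ 0.4955 -0.0745] sides [14.6 37.1] ang 5.2
[322. 216.] xy [ 0.4698 -0.2255] sides [23.9 58.4] ang 15.0
[476. 194.] xy [ 0.467  -0.0979] sides [31.8 46.3] ang 152.6
[261. 176.] xy [ 0.4333 -0.2695] sides [ 16.1 111.8] ang 173.4
[246.  50.] xy [ 0.3344 -0.2692] sides [ 82.3 382.9] ang 87.6
pos [ 0.4475 -0.2732  0.0872] yaw 83.2 j [ 0.9288  0.5294 -0.658   1.933   0.4334  0.8244  1.4874] t 33.2 w 0.503 gf 0.0 F [-0.5335 -0.3266  0.6375]
slide total (units, current tool axes) [0.0001 0.0006 0.2808] dr total [ 0.0059 -0.0056 -0.0041] yaw7 after 1.4868667285491866
```

View pics/w14.png

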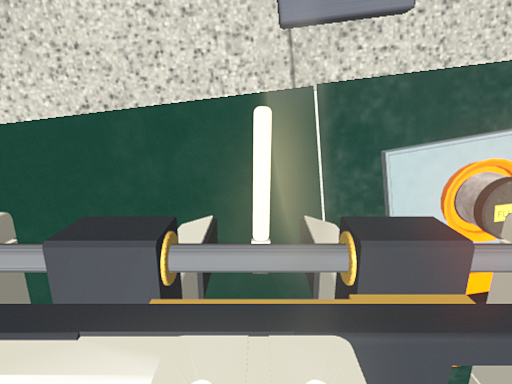

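The brush handle runs from its butt at (262,106) straight between the fingers. The butt position puts its origin at (0.447, -0.272), under the tool. The tin is standing in its cup at (495,200).

```bash
python3 -m pendant '{"slide":[[0,0.003,0.05],[0,0,0.08],[0,0,0.07],[0,0,0.05],[0,0,0.025],[0,0,0.004],[0,0,0],[0,0,0],[0,0,0],[0,0,0]],"dr":[[0,0,0],[0,0,0],[0,0,0],[0,0,0],[0,0,0],[0,0,0],[0,0,0],[0,0,0],[0,0,0],[0,0,0]],"claw":[0.5,0.5,0.5,0.5,0.5,0.5,0.5,0.08,0.08,0.08]}' 20
python3 -c "
from h import *
go(.4475,-.273,.003,83.2)"
```

```text
clock: 34.2
position: [0.4482, -0.2727, 0.0038]
ee_rot: [0.185, 3.136, -0.001]
force: [0.6, 0.7, -0.1]
width: 0.288
gripper_force: 0.0
pos [ 0.4482 -0.2727  0.0038] yaw 83.3 j [ 0.853   0.6443 -0.5653  1.9945  0.5547  0.6576  1.3811] t 34.2 w 0.288 gf 0.0 F [ 0.6339  0.6814 -0.147 ]
slide total (units, current tool axes) [ 0.0021 -0.0014  0.0028] dr total [-0.0033  0.0056  0.0087] yaw7 after 1.3821822023068533
```

```bash
python3 -m pendant '{"slide":[[0,0,0],[0,0,0],[0,0,0],[0,0,-0.03],[0,0,-0.08],[0,0,-0.1],[0,0,-0.12],[0,0,-0.1],[0,0,-0.03],[0,0,0]],"dr":[[0,0,0],[0,0,0],[0,0,0],[0,0,0],[0,0,0],[0,0,0.4],[0,0,0.8],[0,0,1],[0,0,1],[0,0,1]],"claw":[0.08,0.08,0.08,0.08,0.08,0.08,0.08,0.08,0.08,0.08]}' 20
python3 -m pendant '{"slide":[[0,0,0],[0,0,0],[0,0,0],[0,0,0],[0,0,0],[0,0,0],[0,0,0],[0,0,0],[0,0,0]],"dr":[[0,0,1],[0,0,1],[0,0,1],[0,0,1],[0,0,1],[0,0,1],[0,0,0.9],[0,0,0.5],[0,0,0]],"claw":[0.08,0.08,0.08,0.08,0.08,0.08,0.08,0.08,0.08]}' 20
python3 -c "
from h import *
go(.463,.0415,.13,3.4)"
```

```text
clock: 35.2
position: [0.449, -0.2728, 0.144]
ee_rot: [0.967, 2.985, -0.001]
force: [-0.3, -0.5, -0.2]
width: 0.147
gripper_force: 20.0
clock: 36.1
position: [0.448, -0.2722, 0.1419]
ee_rot: [2.153, 2.288, 0.0]
force: [-0.2, -0.0, -0.0]
width: 0.144
gripper_force: 20.0
pos [ 0.448  -0.2722  0.1419] yaw 3.5 j [ 0.7203  0.3934 -0.3613  1.8993  0.1767  0.8794  0.3321] t 36.1 w 0.144 gf 20.0 F [-0.1703 -0.0488 -0.0047]
slide total (units, current tool axes) [1.0406 0.1135 0.0396] dr total [0.0026 0.0003 0.0135] yaw7 after 0.3337251316272046
```

```bash
python3 -m pendant '{"slide":[[0.04,0,0],[0.09,0.01,0],[0.13,0.02,0],[0.14,0.02,0],[0.13,0.02,0],[0.12,0.02,0],[0.09,0.01,0],[0.06,0.007,0],[0.02,0,0]],"dr":[[0,0,0],[0,0,0],[0,0,0],[0,0,0],[0,0,0],[0,0,0],[0,0,0],[0,0,0],[0,0,0]],"claw":[0.08,0.08,0.08,0.08,0.08,0.08,0.08,0.08,0.08]}' 20
python3 - <<'E'
from h import *
c,im=snap('wrist','w15')
print("rest");blobs(c,im,(5,150,90),(22,255,255),.0065,200)
s=arm.observe()["position"]
print("brush");blobs(c,im,(0,0,150),(40,150,255),s[2]+.005,200)
go(.463,.0415,.06,3.4)
E
```

```text
clock: 37.0
position: [0.4646, -0.022, 0.1416]
ee_rot: [-2.146, -2.294, -0.001]
force: [0.6, -0.8, -0.3]
width: 0.148
gripper_force: 20.0
rest
[365. 210.] xy [ 0.5773 -0.0458] sides [34.1 84.8] ang 169.4
[278. 154.] xy [0.4829 0.0036] sides [12.1 20.6] ang 90.7
[487. 137.] xy [0.6796 0.0341] sides [13.7 58.1] ang 165.0
[491. 106.] xy [0.6761 0.063 ] sides [12.5 42.7] ang 179.6
[361. 112.] xy [0.5609 0.0474] sides [75.7 85.1] ang 92.1
[258. 108.] xy [0.4635 0.0414] sides [47.6 98.8] ang 92.8
brush
[ 75. 380.] xy [ 0.3569 -0.1252] sides [ 6.2 95.1] ang 3.8
[457. 375.] xy [ 0.5913 -0.106 ] sides [13.  76.2] ang 3.8
[501. 289.] xy [ 0.6059 -0.0437] sides [14.  18.7] ang 93.8
[257. 284.] xy [ 0.4663 -0.0515] sides [13.2 16.7] ang 93.8
[125. 210.] xy [ 0.3928 -0.0105] sides [10.6 25.3] ang 82.7
[379.  98.] xy [0.5189 0.0492] sides [39.9 40.8] ang 172.0
[288. 137.] xy [0.4778 0.0206] sides [53.  96.5] ang 83.7
pos [ 0.4645 -0.0224  0.1416] yaw 3.8 j [ 0.3058  0.3193 -0.4582  2.0278  0.1876  0.8342 -0.193 ] t 37.0 w 0.145 gf 20.0 F [-0.3988  0.8633 -1.1708]
slide total (units, current tool axes) [0.2128 0.0091 0.2721] dr total [ 0.0009 -0.0059  0.0548] yaw7 after -0.18642732682636648
```

View pics/w15.png

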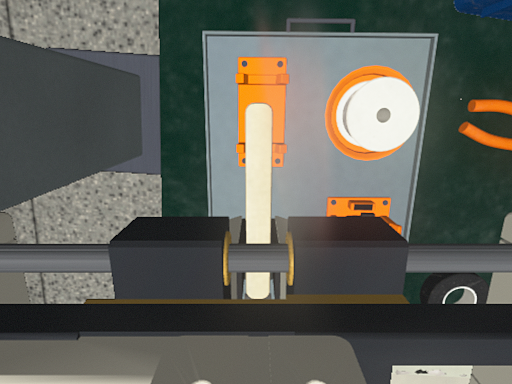

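The rest is at (261,112) and the held brush's butt at (258,103), aligned with the rest. The reel is in its cup at (380,113).

```bash
python3 - <<'E'
from h import *
c,im=load('w15')
print("butt",unproj(c,[(258,103)],.1465),"rest corners mid",unproj(c,[(239,57),(287,58),(238,167),(284,166)],.0065).mean(0))
E
python3 -m pendant '{"slide":[[0.06,0.003,0],[0.09,0.003,0],[0.06,0,0.03],[0,0,0.06],[0,0,0.08],[0,0,0.06],[0,0,0.03],[0,0,0],[0,0,0]],"dr":[[0,0,0],[0,0,0],[0,0,0.05],[0,0,0],[0,0,0],[0,0,0],[0,0,0],[0,0,0],[0,0,0]],"claw":[0.08,0.08,0.08,0.08,0.08,0.08,0.08,0.08,0.08]}' 20
python3 -c "
from h import *
go(.4635,.0414,.0202,3.4)"
```

```text
butt [[0.4599 0.0483 0.1465]] rest corners mid [0.4641 0.0406 0.0065]
clock: 37.95
position: [0.4631, 0.0377, 0.0638]
ee_rot: [2.159, 2.281, 0.0]
force: [0.4, -0.0, 0.7]
width: 0.147
gripper_force: 20.0
pos [0.4631 0.0377 0.0638] yaw 3.1 j [ 0.1359  0.4383 -0.4258  2.1066  0.2933  0.6522 -0.4343] t 38.0 w 0.147 gf 20.0 F [ 0.3601 -0.0165  0.657 ]
slide total (units, current tool axes) [0.0124 0.0019 0.1454] dr total [ 0.0024  0.0012 -0.0367] yaw7 after -0.43874774176688425
```

```bash
python3 -m pendant '{"slide":[[0.01,0.002,0.03],[0,0,0.04],[0,0,0.03],[0,0,0.02],[0,0,0.013],[0,0,0.008],[0,0,0]],"dr":[[0,0,-0.03],[0,0,0],[0,0,0],[0,0,0],[0,0,0],[0,0,0],[0,0,0]],"claw":[0.08,0.08,0.08,0.08,0.08,0.08,0.08]}' 20
python3 -c "
from h import *
go(.4635,.0414,.0202,3.4)"
```

```text
clock: 38.65
position: [0.4632, 0.0411, 0.0209]
ee_rot: [-2.155, -2.286, 0.0]
force: [-0.5, -0.1, -0.7]
width: 0.149
gripper_force: 20.0
pos [0.4632 0.0411 0.0209] yaw 3.4 j [ 0.0887  0.5108 -0.3809  2.1382  0.3539  0.5521 -0.4932] t 38.6 w 0.149 gf 20.0 F [-0.5003 -0.1067 -0.6584]
slide total (units, current tool axes) [0.001  0.001  0.0022] dr total [-0.0026  0.0007 -0.0024] yaw7 after -0.49350705759425756
```

```bash
python3 -m pendant '{"slide":[[0,0,0.003],[0,0,0],[0,0,0]],"dr":[[0,0,0],[0,0,0],[0,0,0]],"claw":[0.08,0.08,0.08]}' 20
python3 -m pendant '{"slide":[[0,0,0.003],[0,0,0],[0,0,0]],"dr":[[0,0,0],[0,0,0],[0,0,0]],"claw":[0.08,0.08,0.08]}' 20
```

```text
clock: 38.95
position: [0.4635, 0.0411, 0.0205]
ee_rot: [2.155, 2.286, 0.001]
force: [-0.3, 0.5, 4.5]
width: 0.149
gripper_force: 20.0
clock: 39.25
position: [0.4635, 0.0411, 0.0203]
ee_rot: [2.154, 2.285, 0.001]
force: [-5.1, -0.4, 18.3]
width: 0.146
gripper_force: 20.0
```

Contact on the notch floors. I'm backing off the press, opening gently, then rising and retreating for a final look.

```bash
python3 -m pendant '{"slide":[[0,0,-0.004],[0,0,0],[0,0,0],[0,0,0],[0,0,-0.03],[0,0,-0.07],[0,0,-0.12],[0,0,-0.15],[0,0,-0.15],[-0.05,0,-0.12]],"dr":[[0,0,0],[0,0,0],[0,0,0],[0,0,0],[0,0,0],[0,0,0],[0,0,0],[0,0,0],[0,0,0],[0,0,0]],"claw":[0.2,0.3,0.38,0.38,0.38,0.38,0.38,0.38,0.38,0.38]}' 20
python3 -m pendant '{"slide":[[-0.1,0,-0.05],[-0.12,0,0],[-0.12,0,0],[-0.08,0,0],[-0.02,0,0],[0,0,0]],"dr":[[0,0,0],[0,0,0],[0,0,0],[0,0,0],[0,0,0],[0,0,0]],"claw":[0.38,0.38,0.38,0.38,0.38,0.38]}' 20
python3 - <<'E'
from h import *
c,im=snap('wrist','w16')
print("white");blobs(c,im,(0,0,150),(40,150,255),.0245,200)
print("orange");blobs(c,im,(5,150,90),(22,255,255),.0145,200)
T=arm.calibration("top");t=arm.get_image("top");cv2.imwrite("pics/top1.png",t[:,:,::-1])
a=unproj(c,[(0,0),(511,383)],.0);print(a)
x=im[:290,100:450];
cv2.imwrite("pics/w16c.png",cv2.resize(x,None,fx=2,fy=2,interpolation=cv2.INTER_CUBIC))
E
```

```text
clock: 40.25
position: [0.4642, 0.0281, 0.2158]
ee_rot: [2.151, 2.289, 0.004]
force: [0.7, -0.4, -0.7]
width: 0.38
gripper_force: 0.0
clock: 40.85
position: [0.4717, -0.1061, 0.2277]
ee_rot: [-2.157, -2.284, -0.0]
force: [0.3, -0.1, -1.1]
width: 0.379
gripper_force: 0.0
white
[ 76. 379.] xy [ 0.2217 -0.4391] sides [ 14.6 226.3] ang 3.3
[470. 375.] xy [ 0.8016 -0.3964] sides [ 32.5 123.2] ang 3.3
[312. 285.] xy [ 0.5532 -0.2642] sides [15.7 38. ] ang 93.2
[ 65. 288.] xy [ 0.2227 -0.2874] sides [15.9 46.5] ang 89.8
[ 43. 286.] xy [ 0.191  -0.2891] sides [42.3 45.7] ang 93.3
[480. 287.] xy [ 0.779  -0.2543] sides [47.2 94.5] ang 3.3
[426. 199.] xy [ 0.6829 -0.1352] sides [33.7 36. ] ang 3.3
[ 29. 195.] xy [ 0.1815 -0.1603] sides [ 59.6 128. ] ang 89.6
[113. 185.] xy [ 0.2938 -0.1487] sides [129.5 170.8] ang 6.0
[304. 106.] xy [ 0.5196 -0.039 ] sides [170.4 232.4] ang 91.9
[129.  21.] xy [0.3081 0.0271] sides [ 72.6 133.4] ang 3.3
orange
[186. 261.] xy [ 0.3852 -0.2399] sides [16.9 79.3] ang 88.6
[258. 154.] xy [ 0.4703 -0.0933] sides [66.6 67.6] ang 3.3
[341. 151.] xy [ 0.5738 -0.0905] sides [ 72.6 112.8] ang 93.1
[464.  58.] xy [0.6966 0.0314] sides [18.1 97.6] ang 173.2
[353.  56.] xy [0.5718 0.0275] sides [39.3 75.7] ang 14.4
[469.  34.] xy [0.7001 0.0548] sides [18.8 97.5] ang 168.5
[323.  17.] xy [0.5329 0.0631] sides [15.2 45. ] ang 65.7
[271.  40.] xy [0.4786 0.0341] sides [17.  84.8] ang 91.8
[245.  41.] xy [0.4487 0.0324] sides [16.9 84.8] ang 94.8
[[ 0.1698  0.063   0.    ]
 [ 0.8909 -0.4342  0.    ]]
```

View pics/w16c.png

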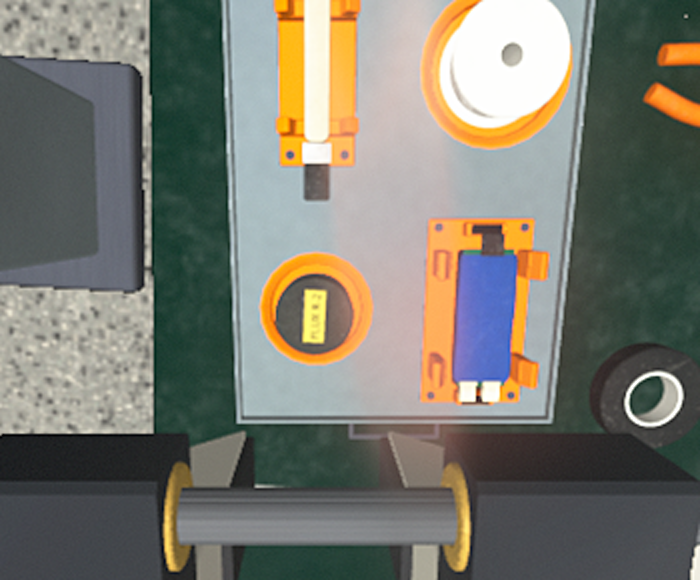

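The brush lies in both notches and the tin and reel stand in their cups. The board lies between the posts on the pack, and the tape is undisturbed. Handing in.

```bash
python3 -c "
from cell import arm
print(arm.sign_off())"
```

```text
the job is handed in; nothing more can be done
None
```

The kit tray is loaded in the order asked and handed in at about 41 s: pack and board in the nest, reel and tin in their cups, and brush across its rest; the red-dot pack and the tape were not touched.

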